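Pack the modelling kit and pin the case shut

TASK

Pack whichever of the sanding block, glue tube, snap-off cutter and glue stick are lying out on the table into the plywood carrying case, then shut its lid so that the eyes of its two tongues sit between the ears of the hasps, and lock each hasp with one of the two steel pins, pushed in from the end of the case through both ears and the eye until the shoulder of its head is fully home against the ear. Leave the glue bottle and the cup as they stand.

Things in the scene. Friction and masses are not known exactly. Their poses are not given: they have to be found in the camera images.
- case: fixed plywood carrying case, 200 mm deep (x), 320 mm long (y), rim 60 mm high, open top. Origin under its middle at table level; +x to its back (hinge side), -x to its front (robot side). Walls 8 mm; inner floor (grey lining) 10 mm up. A bail handle at the middle of the front stands out 17 mm
- case_lid (a joint): lid angle, rad: 0 shut, 1.57 upright, 1.9 stop leaning back. Hinge line along case y at case x +100, z 60 mm. Plywood panel 12 mm thick, 201 mm from hinge to front edge, 324 mm long; its top face is 72 mm up when shut. Stiff hinge (0.65 N m): stays where left, about 10 N moves it. Two steel tongues at its front edge (case y +-141) reach 242 mm from the hinge
- hasp_left (a point): middle of the left hasp: case x -124, y +141, z 38 mm; axes as the case. Two round steel ears, 36 mm across, 7 mm thick, 14 mm apart, 19 mm holes along y; the 9 mm thick eye of the lid's tongue, also 19 mm hole, hangs between them when shut. Outer ear faces at y +-14 mm; case end at y +19. Pin goes in toward -y till its shoulder is at y +14
- hasp_right (a point): middle of the right hasp (case y -141 mm), mirror image of the left one, same axes; its pin goes in from the case's right end toward +y till its shoulder is at y -14 mm of this point
- pin_1: steel locking pin, 92 mm: round shank 16 mm thick, 48 mm long, its last 10 mm tapering to a 9 mm nose, and a flat head 44 long, 26 wide, 16 mm thick, ending in a square shoulder. Origin on the axis at the shoulder, +x along the shank (head at x -44 to 0), y across the head's width. Starts lying level, axis 8 mm up, head flat, 0.07 to 0.12 kg. Either pin fits either hasp.
- pin_1_tip (a point): end of pin_1's nose, on its axis, 48 mm from the shoulder
- pin_2: second steel locking pin, the same as pin_1 in every size, origin and axes
- pin_2_tip (a point): end of pin_2's nose, on its axis, 48 mm from the shoulder
- sanding_block: cork block wrapped in brown sandpaper, 48 (x) x 83 (y) x 26 (z) mm, origin in the middle of its underside. One of the kit to pack; may be absent in a given start
- glue_tube: red and white glue tube with a white cap, lying, 40 (x) x 136 (y) x 28 (z) mm, thick at the cap end and flat at the other, origin in the middle of its underside. One of the kit to pack; may be absent in a given start
- snap_cutter: pink snap-off cutter with the blade drawn in, lying flat, 20 (x) x 150 (y) x 16 (z) mm, the upper 3 mm only a thumb slide, origin in the middle of its underside. One of the kit to pack; may be absent in a given start
- glue_stick: round yellow and red glue stick lying on its side, 23 mm thick, 103 mm long along its y, origin in the middle of its underside (it can roll; the point turns with it). One of the kit to pack; may be absent in a given start
- glue_bottle: tall open white glue bottle, 82 mm thick, 202 mm high, behind the work on the right, origin in the middle of its underside. Not to be touched
- cup: white paper cup, 76 mm across, 91 mm high, behind the work on the left, origin in the middle of its underside. Not to be touched

How it is judged (in metres and radians):
On the way, in this order (a step that is already met when the one before it is completed fails the run):
1. everything of the kit that is there lies inside the case, with the lid still open (x of sanding_block in the frame of case between -0.088 and 0.088 m and y of sanding_block in the frame of case between -0.15 and 0.15 m and z of sanding_block in the frame of case between 0 and 0.05 m and x of glue_tube in the frame of case between -0.088 and 0.088 m and y of glue_tube in the frame of case between -0.15 and 0.15 m and z of glue_tube in the frame of case between 0 and 0.05 m and x of snap_cutter in the frame of case between -0.088 and 0.088 m and y of snap_cutter in the frame of case between -0.15 and 0.15 m and z of snap_cutter in the frame of case between 0 and 0.05 m and x of glue_stick in the frame of case between -0.088 and 0.088 m and y of glue_stick in the frame of case between -0.15 and 0.15 m and z of glue_stick in the frame of case between 0 and 0.05 m and value of joint case_lid above 0.5 rad), for 0.2 s.
2. the lid is shut over the kit (x of sanding_block in the frame of case between -0.088 and 0.088 m and y of sanding_block in the frame of case between -0.15 and 0.15 m and z of sanding_block in the frame of case between 0 and 0.05 m and x of glue_tube in the frame of case between -0.088 and 0.088 m and y of glue_tube in the frame of case between -0.15 and 0.15 m and z of glue_tube in the frame of case between 0 and 0.05 m and x of snap_cutter in the frame of case between -0.088 and 0.088 m and y of snap_cutter in the frame of case between -0.15 and 0.15 m and z of snap_cutter in the frame of case between 0 and 0.05 m and x of glue_stick in the frame of case between -0.088 and 0.088 m and y of glue_stick in the frame of case between -0.15 and 0.15 m and z of glue_stick in the frame of case between 0 and 0.05 m and value of joint case_lid below 0.03 rad), for 0.2 s.
At the end, for the whole second after the job is handed in: Kit items present lie inside the case (origin within the inner walls, below 50 mm); lid under 0.03 rad; each hasp has a pin at rest through ears and eye, shoulder within 4 mm (inward) to 6 mm (outward) of the outer ear's face, axis within 6 mm of the hole line there and 9 mm at the nose (all of step 2 and (((x of pin_1 in the frame of hasp_left between -0.006 and 0.006 m and z of pin_1 in the frame of hasp_left between -0.006 and 0.006 m and y of pin_1 in the frame of hasp_left between 0.01 and 0.02 m and y of pin_1_tip in the frame of hasp_left below -0.022 m and x of pin_1_tip in the frame of hasp_left between -0.009 and 0.009 m and z of pin_1_tip in the frame of hasp_left between -0.009 and 0.009 m) and (x of pin_2 in the frame of hasp_right between -0.006 and 0.006 m and z of pin_2 in the frame of hasp_right between -0.006 and 0.006 m and y of pin_2 in the frame of hasp_right between -0.02 and -0.01 m and y of pin_2_tip in the frame of hasp_right above 0.022 m and x of pin_2_tip in the frame of hasp_right between -0.009 and 0.009 m and z of pin_2_tip in the frame of hasp_right between -0.009 and 0.009 m)) or ((x of pin_2 in the frame of hasp_left between -0.006 and 0.006 m and z of pin_2 in the frame of hasp_left between -0.006 and 0.006 m and y of pin_2 in the frame of hasp_left between 0.01 and 0.02 m and y of pin_2_tip in the frame of hasp_left below -0.022 m and x of pin_2_tip in the frame of hasp_left between -0.009 and 0.009 m and z of pin_2_tip in the frame of hasp_left between -0.009 and 0.009 m) and (x of pin_1 in the frame of hasp_right between -0.006 and 0.006 m and z of pin_1 in the frame of hasp_right between -0.006 and 0.006 m and y of pin_1 in the frame of hasp_right between -0.02 and -0.01 m and y of pin_1_tip in the frame of hasp_right above 0.022 m and x of pin_1_tip in the frame of hasp_right between -0.009 and 0.009 m and z of pin_1_tip in the frame of hasp_right between -0.009 and 0.009 m))) and linear speed of each of pin_1, pin_2 below 0.02 m/s); the robot touches nothing.
It fails at once if the glue bottle is shifted by more than 20 mm or tipped (distance of glue_bottle from where it was at the start of the episode above 0.02 m or angle between glue_bottle's own z axis and vertical above 0.4 rad).
It fails at once if the cup is shifted by more than 20 mm or tipped (distance of cup from where it was at the start of the episode above 0.02 m or angle between cup's own z axis and vertical above 0.4 rad).
Of sanding_block, glue_tube, snap_cutter, glue_stick only 2 to 4 are there at a start; the rules pass over those that are not, and their reading is None.
At some moment in a run one of sanding_block, glue_tube, snap_cutter, glue_stick, pin_1, pin_2 may be knocked a few centimetres aside while the robot is not near it.
Once in a run the grip may slacken for a moment while it holds something.
It also fails if it takes over 210 s, if anything falls off the work surface, if the arm or the gripper's body presses on something with over 40 N, if the wrist force passes 120 N, or if a joint passes its speed limit or range.

ROBOT

A 6-joint arm with a two-finger parallel gripper is mounted at the origin on a cart in front of the work surface, level with it; the furniture and walls round the work are solid. World frame = base frame: x ahead of the robot, y to its left, z up, the work surface at z = 0. Lengths are in m, angles in degrees, forces in N, time in s.
With the tool pointing down it reaches from about 0.3 to 0.75 m from the base axis. Payload 8.5 kg.
Tool frame: the origin (TCP) lies midway between the tips of the shut fingers; the grasp point (between the pads) lies 19 mm behind it (env.tcp_to_grasp is the z of the grasp point in the tool frame, in m); z points along the fingers, y is the line along which they close (so a half turn about z gives the same grasp; the last joint's range is limited). The gripper opens to 85 mm and grips with 20 to 120 N. Pads are 22 mm wide; open, the fingers measure 114 mm over their backs; the gripper's body (76 mm by 85 mm) begins 54 mm behind the grasp point. The pads swing forward as they close: fully open they stand 13 mm farther back than shut.
Start: joints at [-76.679, 21.807, 74.336, -0, 83.858, -12.336], TCP at [0.238, -0.496, 0.231] pointing down, gripper open.
Joint ranges: [-178.18, 178.18], [-50.72, 133.34], [12.68, 142.11], [-81.47, 261.47], [9.98, 163.14], [-165.26, 165.26]. Speed limits (degrees/s): [136.94, 136.94, 180, 180, 180, 180].

INTERFACE

Orientations are given as a 3x3 rotation matrix whose columns are the frame's x, y, z axes.
In Python, from rig import env, imaging, job, models gives the robot as it stands. The module is installed in compiled form; this text tells all that it offers.
- The arm moves only by the tool jog_arm, never from a script. Its argument "plan" is text: rows parted by semicolons, each of 7 numbers parted by spaces: the turn, a rotation vector about the tool's x, y, z in degrees, then the shift along the tool's x, y, z in cm, then the closure in counts, from 0 (fully open) to 255 (shut). In form: rx ry rz x y z claw; .... A call has 1 to 10 rows; each row shifts and turns the commanded pose from where the row before left it, along the tool's axes as they then stand; what a row does not reach is not made up. A row lasts 1/12 s, in which the tool goes at most 41.7 mm and 7.16 degrees, less where a joint would pass 70% of its speed; a pose out of reach is approached as far as the arm can. A call with a gripper value outside its range is refused whole. The fingers move at their own pace and stop on an object; "grip_force" is the grip in N (left out, the last holds). Time passes only in rows, so rows that do not move let the fingers close. It gives the time, the measured TCP pose, the force, the opening and the grip force at its end, in the units of the state.
- env.observe(): the state, without advancing time (a new reading comes with each control period).
- imaging.get_image(name): name is "side" or "top" or "wrist"; returns a dict with "pixels" (400x640x3 uint8, red, green, blue), "depth" (400x640 float32, m along the optical axis (not along the pixel's ray), 0 where there is no reading), "fov_y" (degrees; the focal length in pixels is half the picture's height over the tangent of half this angle, whatever the lens; pixels are square), "cx", "cy" (the principal point, pixels), "world_from_camera" (4x4, takes a point from camera to world coordinates). Camera axes: x right, y down, z forward; pixel columns grow to the right and rows downward; lengths in m; the calibration is good to about 2 mm. A picture is of the moment at which its call begins.
- job.close_job(): hands the job in; it is judged then, once.
Trained networks look in the newest picture that a camera, given by its name, has taken for a name from the list of things; names that differ only in an ending like _2 or _b are one class to them, and where a whole thing is asked for, a point or a joint stands for the part that bears it (a point fixed in the world has none). Each returns a list of dicts, best first, with "confidence" (0 to 1); they miss things now and then, are a little off and sometimes report something else, mostly with a low value. They report only what shows in the picture. A call takes as long as a camera call.
- models.outline_of(camera, query): "region" (400x640 bool, what is visible of it) and "bbox" ([centre column, centre row, width, height] in pixels, round what is visible of it).
- models.tip_of(camera, query): "at" ([column, row] in pixels: a listed point, or the origin of a listed thing).
The state is a dict: "time_s": time; "q": joint angles; "qvel": joint speeds; "joint_efforts": joint torques, N m; "position": TCP position; "tool_rot": TCP orientation; "ft_force": force on the tool from outside, world axes, zero at the start; "wrist_torque": the same for the moment, N m; "grip_width": finger opening in m; "gripper_force": force on a finger pad.
Only numpy, scipy, OpenCV 4.12 (cv2) and the standard library are available. Lean on these libraries where they do the work, as an engineer would, in place of code of your own. Each camera call takes 0.05 s, during which the arm holds its last target. There are 200 camera calls.

## Working session

There is one attempt and no reset: what is moved stays moved. The work goes in short steps, Python scripts to look and compute and a tool call to move; the robot and the scene stay as the last step left them, time stands still between calls to the robot, and variables do not carry over. Pictures are saved under pics/ and viewed, at most 14 in all, crops included, and the job is handed in when it is done.

Besides the shell and the picture viewer there is one more tool, called after ">>>" as name(argument=value, ...) on one line, values as JSON. jog_arm: Moves the arm, as the interface text tells. Its arguments: {"type":"object","properties":{"plan":{"type":"string"},"grip_force":{"type":"number"}},"required":["plan"]}

```bash
mkdir -p pics
cat > h.py <<'E'
import numpy as np, cv2
from rig import env, imaging, job, models
def f(im): return 200/np.tan(np.radians(im['fov_y']/2))
def pts(im,mask=None):
    d=im['depth']; v,u=np.nonzero((d>0)&(mask if mask is not None else d>0)); z=d[v,u]; F=f(im)
    P=np.c_[(u-im['cx'])*z/F,(v-im['cy'])*z/F,z,np.ones(len(z))]
    return (P@np.array(im['world_from_camera']).T)[:,:3]
def proj(im,p):
    c=np.linalg.inv(im['world_from_camera'])@np.r_[p,1]; F=f(im)
    return c[0]/c[2]*F+im['cx'],c[1]/c[2]*F+im['cy']
def save(im,n): cv2.imwrite('pics/'+n,im['pixels'][:,:,::-1])
E
python3 - <<'E'
from h import *
s=env.observe(); print({k:np.round(s[k],3) for k in('time_s','position','tool_rot','grip_width')},env.tcp_to_grasp)
ims={}
for c in('top','side'):
    im=imaging.get_image(c); save(im,c+'0.png'); print(c,np.round(im['world_from_camera'],3).tolist(),im['fov_y'])
    for n in['case','case_lid','hasp_left','hasp_right','pin_1','sanding_block','glue_tube','snap_cutter','glue_stick','glue_bottle','cup']:
        for o in models.outline_of(c,n)[:3]:
            if o['confidence']<.2: continue
            p=pts(im,o['region'])
            if len(p)<5: continue
            r=cv2.minAreaRect((p[:,:2]*1000).astype(np.float32))
            print(n,round(o['confidence'],2),np.round(o['bbox']),'med',np.round(np.median(p,0),3),'rect',np.round(r[0]),np.round(r[1]),round(r[2]),'z',np.round(np.percentile(p[:,2],[5,95]),3))
    for n in['pin_1','pin_1_tip','hasp_left','hasp_right']:
        print(n,[(np.round(o['at']),round(o['confidence'],2)) for o in models.tip_of(c,n)[:3]])
E
```

```text
{'time_s': np.float64(0.0), 'position': array([ 0.238, -0.495,  0.231]), 'tool_rot': array([[ 0.901,  0.433, -0.   ],
       [ 0.433, -0.901,  0.001],
       [ 0.   , -0.001, -1.   ]]), 'grip_width': np.float64(0.085)} -0.0187
top [[-0.018, -0.985, 0.17, 0.331], [-1.0, 0.018, -0.0, -0.001], [-0.003, -0.17, -0.985, 1.447], [0.0, 0.0, 0.0, 1.0]] 42.10223894811467
case 0.74 [315. 193. 137. 137.] med [0.616 0.028 0.014] rect [608.  36.] [346. 352.] 83 z [0.005 0.258]
case_lid 0.95 [314. 148. 140.  47.] med [0.678 0.015 0.193] rect [713.  21.] [385. 147.] 84 z [0.073 0.285]
hasp_left 0.84 [314. 196. 138. 132.] med [0.616 0.028 0.014] rect [593.  22.] [371. 345.] 87 z [0.005 0.258]
hasp_right 0.71 [316. 190. 138. 136.] med [0.617 0.027 0.014] rect [608.  39.] [376. 351.] 83 z [0.005 0.258]
pin_1 0.6 [442. 224.  19.  28.] med [ 0.526 -0.332  0.015] rect [ 517. -335.] [89. 24.] 25 z [0.009 0.02 ]
pin_1 0.54 [203. 230.  13.  28.] med [0.511 0.34  0.014] rect [504. 340.] [26. 89.] 81 z [0.007 0.019]
sanding_block 0.74 [205. 195.  29.  18.] med [0.605 0.327 0.025] rect [607. 330.] [82. 49.] 87 
[... 1670 characters left out ...]
2.  28.] med [0.402 0.332 0.02 ] rect [403. 319.] [103.  20.] 80 z [0.007 0.023]
glue_stick 0.54 [309. 197. 132. 136.] med [0.66  0.052 0.059] rect [1014. -866.] [ 483. 2419.] 29 z [0.01  0.254]
glue_bottle 0.72 [309. 179.  12.  42.] med [ 0.693 -0.268  0.102] rect [ 692. -267.] [ 19. 293.] 18 z [0.013 0.169]
cup 0.69 [230. 242.  29.  40.] med [0.722 0.269 0.066] rect [759. 209.] [ 75. 179.] 32 z [0.009 0.09 ]
cup 0.36 [299. 290.  38.  19.] med [0.508 0.349 0.013] rect [501. 331.] [51. 91.] 86 z [0.003 0.017]
pin_1 [(array([298., 289.]), 0.78), (array([359., 200.]), 0.57)]
pin_1_tip [(array([368., 205.]), 0.42)]
hasp_left [(array([332., 249.]), 0.95)]
hasp_right [(array([366., 220.]), 0.77)]
```

Run:
```python
import cv2
a=cv2.imread('pics/top0.png')[110:310,160:480];cv2.imwrite('pics/t1.png',cv2.resize(a,(800,500),interpolation=2))
a=cv2.imread('pics/side0.png')[110:320,180:420];cv2.imwrite('pics/s1.png',cv2.resize(a,(685,600),interpolation=2))
```

```text
(no output)
```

View pics/t1.png

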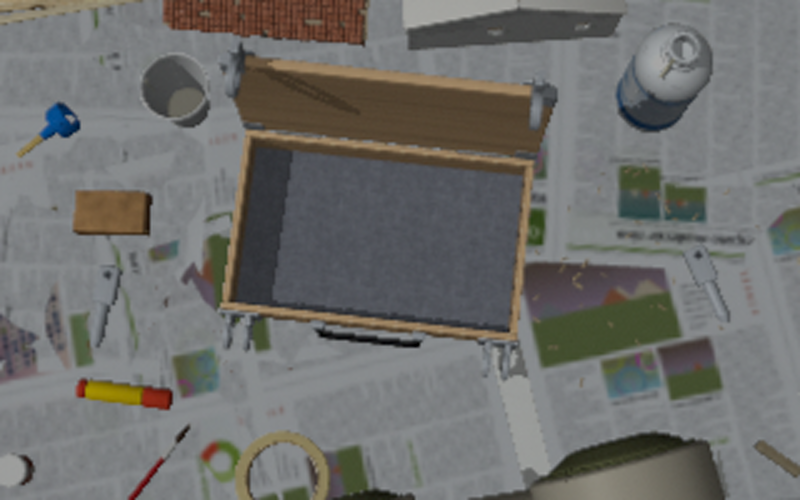

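View pics/s1.png

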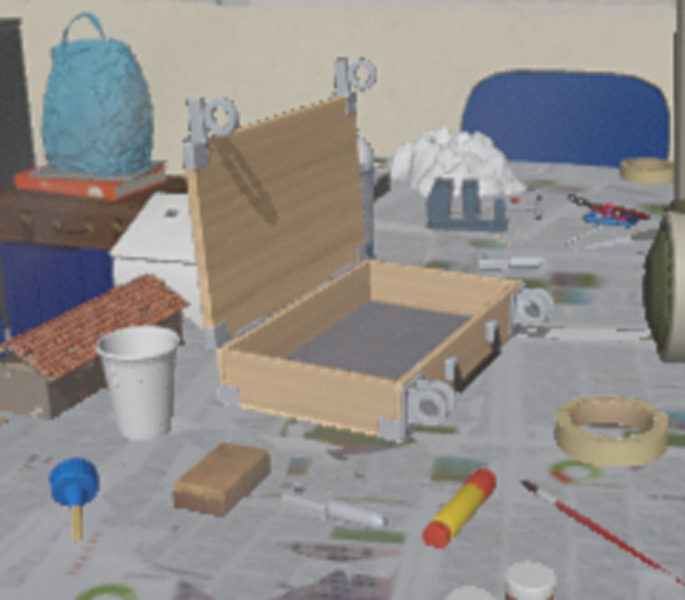

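Run:
```python
from h import *
from scipy.optimize import least_squares
A={}
for c in('top','side'):
    im=imaging.get_image(c); P=pts(im); A[c]=P
    m=(P[:,2]>.057)&(P[:,2]<.064)&(P[:,0]>.42)&(P[:,0]<.80)&(abs(P[:,1])<.22)
    R=P[m]; 
    def loc(t,R=R):
        co,si=np.cos(t[2]),np.sin(t[2]);d=R[:,:2]-t[:2]; return np.c_[co*d[:,0]+si*d[:,1],-si*d[:,0]+co*d[:,1]]
    def res(t):
        q=np.abs(loc(t))-[.096,.156]
        out=np.maximum(q,0); return np.where((q>0).any(1),np.hypot(out[:,0],out[:,1]),-q.max(1))
    s=least_squares(res,[.6,.01,-.11],loss='soft_l1',f_scale=.003)
    print(c,len(R),np.round(s.x[:2],4),np.degrees(s.x[2]),np.median(abs(res(s.x))))
    T=s.x
    d=P[:,:2]-T[:2];co,si=np.cos(T[2]),np.sin(T[2]);q=np.c_[co*d[:,0]+si*d[:,1],-si*d[:,0]+co*d[:,1],P[:,2]]
    L=q[(abs(q[:,1])<.13)&(q[:,2]>.09)&(q[:,0]>.0)&(q[:,0]<.25)&(q[:,2]<.30)]
    if len(L)>50:
        k=np.polyfit(L[:,2],L[:,0],1); print('lid x=%.3f*z+%.3f'%tuple(k),'ang',np.pi/2+np.arctan(k[0]),'ztop',np.percentile(L[:,2],[50,99]),len(L))
    for s_ in(1,-1):
        E=q[(abs(q[:,1]-s_*.141)<.02)&(q[:,0]<-.103)&(q[:,0]>-.15)&(q[:,2]>.015)]
        if len(E): print('ear',s_,len(E),np.round(E.min(0),3),np.round(E.max(0),3))
    for n in['pin_1','sanding_block','glue_stick']:
        for o in models.outline_of(c,n)[:2]:
            p=pts(im,o['region']); p=p[(p[:,2]>.003)&(p[:,2]<.035)]
            if len(p)>20:
              r=cv2.minAreaRect((p[:,:2]*1000).astype(np.float32));b=cv2.boxPoints(r); print(n,o['confidence'],np.round(r[0]),np.round(r[1]),round(r[2],1),np.round(b).tolist())
              if n=='pin_1':
                m=p[:,:2].mean(0);u=np.linalg.svd(p[:,:2]-m)[2][0] if len(p)<5000 else 0
                t=(p[:,:2]-m)@u; w=(p[:,:2]-m)@np.array([-u[1],u[0]]); print(' dir',u,'w at +',np.ptp(w[t>t.max()-.03]),'w at -',np.ptp(w[t<t.min()+.03]), 'ends',(m+u*t.min()),(m+u*t.max()))
```

```text
top 940 [0.5706 0.0308] -7.502679403529563 0.0023614403357403446
lid x=-0.222*z+0.162 ang 1.352698777700725 ztop [0.19088525 0.26283149] 2948
ear 1 131 [-0.142  0.121  0.018] [-0.103  0.159  0.064]
ear -1 111 [-0.141 -0.161  0.016] [-0.103 -0.122  0.063]
pin_1 0.74 [502. 340.] [30. 92.] 83.5 [[455.0, 330.0], [546.0, 320.0], [549.0, 350.0], [458.0, 360.0]]
 dir [-0.97988993  0.1995388 ] w at + 0.01830634070543198 w at - 0.03095062721539987 ends [0.54738428 0.33052693] [0.45700055 0.34893213]
pin_1 0.54 [ 515. -334.] [88. 27.] 22.7 [[470.0, -339.0], [480.0, -363.0], [561.0, -330.0], [551.0, -305.0]]
 dir [-0.92974997 -0.36819152] w at + 0.012423514548507764 w at - 0.026585904373265825 ends [ 0.55584358 -0.31707724] [ 0.47430138 -0.34936887]
sanding_block 0.61 [606. 330.] [82. 49.] 89.0 [[581.0, 289.0], [630.0, 288.0], [631.0, 370.0], [583.0, 371.0]]
glue_stick 0.8 [405. 312.] [101.  23.] 81.3 [[386.0, 264.0], [409.0, 261.0], [424.0, 361.0], [401.0, 364.0]]
side 566 [0.5703 0.0345] -7.559810440897239 0.002456591638524845
lid x=0.062*z+0.097 ang 1.6328540314907225 ztop [0.17910817 0.26023306] 2599
ear 1 246 [-0.142  0.121  0.016] [-0.103  0.161  0.058]
ear -1 144 [-0.14  -0.16   0.016] [-0.103 -0.126  0.056]
pin_1 0.79 [503. 345.] [28. 91.] 77.0 [[455.0, 341.0], [544.0, 321.0], [550.0, 348.0], [461.0, 369.0]]
 dir [-0.9889663   0.14814065] w at + 0.012300268674951407 w at - 0.027994521483552963 ends [0.54759231 0.34126043] [0.45800846 0.3546795 ]
sanding_block 0.82 [606. 336.] [85. 47.] 87.5 [[580.0, 295.0], [628.0, 293.0], [631.0, 378.0], [584.0, 380.0]]
glue_stick 0.68 [410. 317.] [105.  33.] 81.4 [[386.0, 267.0], [418.0, 262.0], [434.0, 366.0], [401.0, 371.0]]
glue_stick 0.62 [ 516. -331.] [85. 29.] 23.5 [[471.0, -334.0], [483.0, -361.0], [561.0, -327.0], [549.0, -301.0]]
```

>>> jog_arm(plan="0 0 -6.96 0 0 0 0;0 0 -6.96 0 0 0 0;0 0 -6.96 0 0 0 0;0 0 -6.96 0 0 0 0;0 0 -6.96 0 0 0 0;0 0 -6.96 0 0 0 0;0 0 -6.96 0 0 0 0;0 0 -6.96 0 0 0 0;0 0 0 4.1 0.22 0 0;0 0 0 4.1 0.22 0 0", grip_force=40)

```text
time_s: 2.83
position: [0.2545, -0.4152, 0.2305]
tool_rot: [[0.152, 0.988, -0.0], [0.988, -0.152, 0.001], [0.001, -0.0, -1.0]]
ft_force: [0.6, 0.2, 0.8]
grip_width: 0.0855
gripper_force: 0.0
```

>>> jog_arm(plan="0 0 0 4.1 0.22 0 0;0 0 0 4.1 0.22 0 0;0 0 0 4.1 0.22 0 0;0 0 0 4.1 0.22 0 0;0 0 0 4.1 0.22 0 0;0 0 0 4.1 0.22 0 0;0 0 0 4.1 0.22 0 0;0 0 0 4.1 0.22 0 0;0 0 0 4.1 0.22 0 0;0 0 0 4.1 0.22 0 0")

```text
time_s: 3.67
position: [0.3382, -0.0114, 0.2317]
tool_rot: [[0.151, 0.989, 0.001], [0.989, -0.151, -0.0], [-0.0, 0.001, -1.0]]
ft_force: [0.5, -0.5, 0.5]
grip_width: 0.0855
gripper_force: 0.0
```

>>> jog_arm(plan="0 0 0 4.1 0.22 0 0;0 0 0 4.1 0.22 0 0;0 0 0 4.1 0.22 0 0;0 0 0 4.1 0.22 0 0;0 0 0 4.1 0.22 0 0;0 0 0 4.1 0.22 0 0;0 0 0 4.1 0.22 0 0;0 0 0 0 0 0 0;0 0 0 0 0 0 0")

```text
time_s: 4.42
position: [0.3965, 0.2695, 0.2309]
tool_rot: [[0.147, 0.989, -0.001], [0.989, -0.147, -0.0], [-0.0, -0.001, -1.0]]
ft_force: [-0.4, -1.0, 0.4]
grip_width: 0.0855
gripper_force: 0.0
```

```bash
cat >> h.py <<'E'
def go(p,R=None):
    s=env.observe(); R=np.array(s['tool_rot']) if R is None else R
    return np.round((R.T@(np.array(p)-np.array(s['position'])))*100,2)
def yang():
    R=np.array(env.observe()['tool_rot']); return round(float(np.degrees(np.arctan2(R[1,1],R[0,1]))),1)
def look(c,names,zlo=.003,zhi=.04,im=None,k=1):
    im=im or imaging.get_image(c)
    for n in names:
        for o in models.outline_of(c,n)[:k]:
            p=pts(im,o['region']); p=p[(p[:,2]>zlo)&(p[:,2]<zhi)]
            if len(p)<15: print(n,o['confidence'],'few',o['bbox']);continue
            r=cv2.minAreaRect((p[:,:2]*1000).astype(np.float32));b=cv2.boxPoints(r)
            e=max((b[1]-b[0],b[2]-b[1]),key=np.linalg.norm)
            print(c,n,round(o['confidence'],2),'ctr',np.round(r[0],1),'size',np.round(r[1]),'long ang %.1f'%(np.degrees(np.arctan2(e[1],e[0]))%180),'ztop',np.round(np.percentile(p[:,2],[50,97]),4),'bbox',np.round(o['bbox']))
    return im
E
python3 - <<'E'
from h import *
im=look('wrist',['glue_stick']); save(im,'w1.png'); print(np.round(im['world_from_camera'],3).tolist())
im=look('top',['glue_tube','snap_cutter','glue_stick','sanding_block'],k=2)
save(im,'t2.png'); cv2.imwrite('pics/t2.png',im['pixels'][:,:,::-1])
print(yang())
E
```

```text
wrist glue_stick 0.68 ctr [505.6 339.5] size [27. 96.] long ang 171.2 ztop [0.0162 0.0181] bbox [417.  82.  95.  30.]
[[0.989, -0.141, -0.04, 0.407], [-0.147, -0.952, -0.27, 0.337], [0.0, 0.273, -0.962, 0.374], [0.0, 0.0, 0.0, 1.0]]
top glue_tube 0.25 ctr [ 708.7 -270.9] size [80. 34.] long ang 65.4 ztop [0.0199 0.0384] bbox [424. 142.  39.  41.]
top snap_cutter 0.63 ctr [398.5 273.5] size [24. 22.] long ang 89.5 ztop [0.0196 0.0253] bbox [225. 270.  10.  10.]
top glue_stick 0.53 ctr [398.5 273.5] size [22. 24.] long ang 90.2 ztop [0.0199 0.0253] bbox [225. 269.  11.   8.]
-8.8
```

View pics/t2.png

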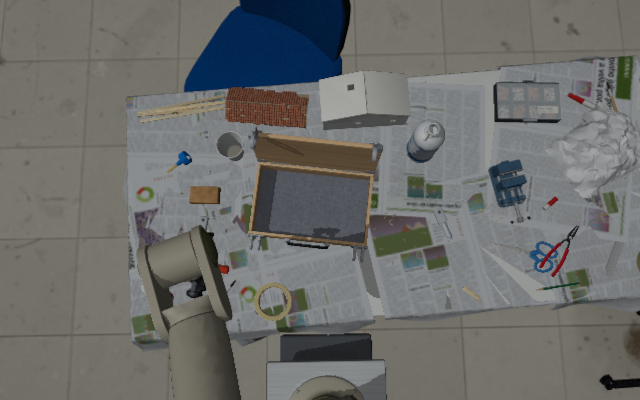

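View pics/w1.png

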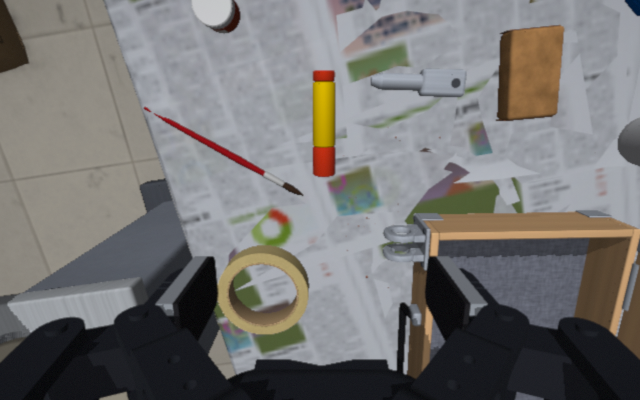

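Run:
```python
from h import *
im=look('wrist',['sanding_block','pin_1'])
m=np.zeros((400,640),bool);m[62:186,304:344]=1
p=pts(im,m);p=p[p[:,2]>.006]
r=cv2.minAreaRect((p[:,:2]*1000).astype(np.float32));print(np.round(r[0]),np.round(r[1]),r[2],np.percentile(p[:,2],97))
print('go',go([r[0][0]/1000,r[0][1]/1000,.10]))
```

```text
wrist sanding_block 0.8 ctr [609.3 332.6] size [85. 52.] long ang 87.5 ztop [0.0271 0.0287] bbox [530.  69.  70.  96.]
wrist pin_1 0.67 ctr [505.6 341.3] size [28. 95.] long ang 169.6 ztop [0.0162 0.0181] bbox [415.  78.  98.  28.]
[407. 317.] [110.  37.] 80.21929931640625 0.024689152035175813
go [ 4.99  0.28 13.15]
```

>>> jog_arm(plan="0 0 0 2.4 0.1 3.5 0;0 0 0 2.4 0.1 3.5 0;0 0 0 0 0 3.5 0;0 0 0 0 0 3.5 0;0 0 0 0 0 3.5 0;0 0 0 0 0 2.5 0;0 0 0 0 0 1.5 0;0 0 0 0 0 1 0;0 0 0 0 0 0 0;0 0 0 0 0 0 0")

```text
time_s: 5.75
position: [0.4062, 0.3144, 0.008]
tool_rot: [[0.151, 0.989, 0.0], [0.989, -0.151, 0.0], [0.0, 0.0, -1.0]]
ft_force: [-0.1, -0.2, 0.0]
grip_width: 0.0851
gripper_force: 0.0
```

>>> jog_arm(plan="0 0 0 0 0 0 60;0 0 0 0 0 0 120;0 0 0 0 0 0 180;0 0 0 0 0 0 255;0 0 0 0 0 0 255;0 0 0 0 0 0 255;0 0 0 0 0 0 255;0 0 0 0 0 0 255;0 0 0 0 0 0 255")

```text
time_s: 6.5
position: [0.406, 0.3144, 0.0081]
tool_rot: [[0.151, 0.989, 0.001], [0.989, -0.151, 0.0], [0.0, 0.001, -1.0]]
ft_force: [-1.4, -0.7, 6.8]
grip_width: 0.0213
gripper_force: 39.1
```

>>> jog_arm(plan="0 0 0 0 0 -1 255;0 0 0 0 0 -3 255;0 0 0 0 0 -4 255;0 0 0 0 0 -4 255;0 0 0 -2.7 1.47 0 255;0 0 0 -2.7 1.47 0 255;0 0 0 -2.7 1.47 0 255;0 0 0 -2.7 1.47 0 255;0 0 0 -2.7 1.47 0 255;0 0 0 -2.7 1.47 0 255")

```text
time_s: 7.33
position: [0.4688, 0.1395, 0.1282]
tool_rot: [[0.15, 0.989, 0.0], [0.989, -0.15, 0.0], [0.0, 0.0, -1.0]]
ft_force: [0.4, 0.1, -0.2]
grip_width: 0.0212
gripper_force: 39.4
```

>>> jog_arm(plan="0 0 0 -2.7 1.47 0 255;0 0 0 -2.7 1.47 0 255;0 0 0 -2.7 1.47 0 255;0 0 0 -2.7 1.47 0 255;0 0 0 -2.7 1.47 0 255;0 0 0 -2.7 1.47 0 255;0 0 0 0 0 0 255;0 0 0 0 0 0 255")

```text
time_s: 8.0
position: [0.5314, -0.0336, 0.1278]
tool_rot: [[0.153, 0.988, -0.0], [0.988, -0.153, 0.0], [0.0, -0.0, -1.0]]
ft_force: [-0.6, 0.2, -0.9]
grip_width: 0.0213
gripper_force: 27.1
```

>>> jog_arm(plan="0 0 0 0 0 3.5 255;0 0 0 0 0 3.5 255;0 0 0 0 0 2 255;0 0 0 0 0 1.2 255;0 0 0 0 0 0.3 255;0 0 0 0 0 0 255;0 0 0 0 0 0 160;0 0 0 0 0 0 120;0 0 0 0 0 0 120;0 0 0 0 0 0 120")

```text
time_s: 8.83
position: [0.5317, -0.0325, 0.0234]
tool_rot: [[0.151, 0.989, 0.001], [0.989, -0.151, -0.0], [-0.0, 0.001, -1.0]]
ft_force: [0.1, -0.2, -0.7]
grip_width: 0.0449
gripper_force: 0.0
```

>>> jog_arm(plan="0 0 0 0 0 -1 100;0 0 0 0 0 -3 60;0 0 0 0 0 -4 0;0 0 0 0 0 -4 0;0 0 0 4 -1 -4 0;0 0 0 4 -0.5 -2 0;0 0 0 4 -0.5 0 0;0 0 0 4 -0.5 0 0;0 0 0 4 -0.5 0 0;0 0 0 4 -0.5 0 0")

```text
time_s: 9.67
position: [0.5335, 0.1976, 0.1915]
tool_rot: [[0.151, 0.989, 0.001], [0.989, -0.151, 0.0], [0.0, 0.001, -1.0]]
ft_force: [0.6, -0.7, -0.6]
grip_width: 0.0852
gripper_force: 0.0
```

>>> jog_arm(plan="0 0 -6.5 0 0 0 0;0 0 0 3.5 1 0 0;0 0 0 0 0 0 0")

```text
time_s: 9.92
position: [0.5456, 0.2343, 0.191]
tool_rot: [[0.034, 0.999, 0.002], [0.999, -0.034, 0.002], [0.002, 0.001, -1.0]]
ft_force: [0.0, 0.3, -0.8]
grip_width: 0.0855
gripper_force: 0.0
```

Run:
```python
from h import *
look('wrist',['sanding_block','pin_1']);im=look('side',['glue_stick','sanding_block']);print(yang(),go([.6075,.3325,.009]))
```

```text
wrist sanding_block 0.95 ctr [608.2 331.6] size [83. 48.] long ang 87.0 ztop [0.0271 0.0286] bbox [394.  62.  68. 105.]
wrist pin_1 0.93 ctr [502.7 341.4] size [27. 95.] long ang 170.0 ztop [0.0161 0.0178] bbox [265.  60. 110.  39.]
side glue_stick 0.62 ctr [529.4 -27.7] size [101.  20.] long ang 81.4 ztop [0.0279 0.0328] bbox [332. 228.  14.  17.]
side sanding_block 0.66 ctr [607.  335.6] size [86. 50.] long ang 87.3 ztop [0.025  0.0276] bbox [257. 279.  33.  28.]
-2.2 [10.54  5.82 18.16]
```

>>> jog_arm(plan="0 0 0 3.3 2 2 0;0 0 0 3.3 2 2 0;0 0 0 3.4 2 2 0;0 0 0 0 0 3 0;0 0 0 0 0 3 0;0 0 0 0 0 3 0;0 0 0 0 0 0 0;0 0 0 0 0 0 0")

```text
time_s: 10.88
position: [0.6058, 0.3226, 0.0426]
tool_rot: [[0.039, 0.999, -0.002], [0.999, -0.039, -0.001], [-0.001, -0.002, -1.0]]
ft_force: [0.5, -0.3, -0.3]
grip_width: 0.0852
gripper_force: 0.0
```

>>> jog_arm(plan="0 0 0 1 0.1 0 0;0 0 0 0 0 1.5 0;0 0 0 0 0 1.2 0;0 0 0 0 0 0.6 0;0 0 0 0 0 0 60;0 0 0 0 0 0 255;0 0 0 0 0 0 255;0 0 0 0 0 0 255;0 0 0 0 0 0 255;0 0 0 0 0 0 255")

```text
time_s: 11.72
position: [0.608, 0.3335, 0.0111]
tool_rot: [[0.038, 0.999, 0.002], [0.999, -0.038, 0.001], [0.001, 0.002, -1.0]]
ft_force: [-0.5, -0.1, 6.0]
grip_width: 0.0473
gripper_force: 42.9
```

>>> jog_arm(plan="0 0 0 0 0 -1 255;0 0 0 0 0 -3 255;0 0 0 0 0 -4 255;0 0 5.5 0 0 -4 255;0 0 0 -3.8 0 0 255;0 0 0 -3.8 0 0 255;0 0 0 -3.8 0 0 255;0 0 0 -3.8 0 0 255;0 0 0 -3.8 0 0 255;0 0 0 -3.8 0.2 0 255")

```text
time_s: 12.55
position: [0.578, 0.1056, 0.1306]
tool_rot: [[0.133, 0.991, -0.0], [0.991, -0.133, 0.0], [0.0, -0.0, -1.0]]
ft_force: [0.6, -0.3, -0.4]
grip_width: 0.0474
gripper_force: 42.2
```

>>> jog_arm(plan="0 0 0 0 0 3.5 255;0 0 0 0 0 3.5 255;0 0 0 0 0 2.5 255;0 0 0 0 0 0.9 255;0 0 0 0 0 0 255;0 0 0 0 0 0 120;0 0 0 0 0 0 70;0 0 0 0 0 0 40;0 0 0 0 0 -2 20;0 0 0 0 0 -4 0")

```text
time_s: 13.38
position: [0.5772, 0.1072, 0.0842]
tool_rot: [[0.133, 0.991, -0.007], [0.991, -0.133, 0.0], [-0.001, -0.007, -1.0]]
ft_force: [0.5, -0.5, 1.0]
grip_width: 0.0854
gripper_force: 0.0
```

>>> jog_arm(plan="0 0 0 0 0 -4 0;0 0 0 0 0 -4 0;0 0 0 0 0 -4 0;0 0 0 0 0 -4 0;0 0 0 0 0 -4 0;0 0 0 0 0 -4 0;0 0 0 -2 0 -2 0;0 0 0 -2.4 0 0 0;0 0 0 -3 0 0 0;0 0 0 0 0 0 0")

```text
time_s: 14.22
position: [0.5685, 0.0303, 0.3477]
tool_rot: [[0.137, 0.991, 0.003], [0.991, -0.137, -0.002], [-0.001, 0.003, -1.0]]
ft_force: [0.2, -0.4, -0.5]
grip_width: 0.0853
gripper_force: 0.0
```

Run:
```python
from h import *
C=np.array([.570,.0325]);t=np.radians(-7.5)
def toc(P): d=P[:,:2]-C; return np.c_[np.cos(t)*d[:,0]+np.sin(t)*d[:,1],-np.sin(t)*d[:,0]+np.cos(t)*d[:,1],P[:,2]]
im=look('wrist',['pin_1']);save(im,'w2.png')
for c in('wrist','side'):
    if c=='side': im=imaging.get_image(c)
    q=toc(pts(im));L=q[(abs(q[:,1])<.1)&(q[:,0]>.05)&(q[:,0]<.2)&(q[:,2]<.30)&(q[:,2]>.1)]
    print(c,len(L)); 
    for z in(.12,.18,.22,.25,.265):
        l=L[abs(L[:,2]-z)<.008]
        if len(l): print(z,len(l),np.round(np.percentile(l[:,0],[5,50,95]),3))
    print(np.percentile(L[:,2],99.5) if len(L) else '')
look('top',['glue_stick','sanding_block','pin_1'],k=2)
print(go([.688,.017,.34]),yang())
```

```text
wrist pin_1 0.65 ctr [ 540.9 -312.3] size [30.  6.] long ang 12.9 ztop [0.0088 0.014 ] bbox [334. 360.  19.  10.]
wrist 20511
0.12 972 [0.105 0.106 0.106]
0.18 1461 [0.109 0.109 0.11 ]
0.22 2082 [0.111 0.112 0.112]
0.25 2846 [0.113 0.113 0.114]
0.265 4661 [0.114 0.118 0.124]
0.2623596220340261
side 1875
0.12 179 [0.102 0.104 0.106]
0.18 183 [0.106 0.108 0.11 ]
0.22 192 [0.108 0.111 0.113]
0.25 196 [0.111 0.113 0.115]
0.265 74 [0.112 0.115 0.121]
0.26062548545708997
top glue_stick 0.59 ctr [528.1 -48.2] size [66. 23.] long ang 79.3 ztop [0.0291 0.0364] bbox [341. 218.  25.   8.]
top sanding_block 0.73 ctr [600.7  49.6] size [375. 340.] long ang 83.5 ztop [0.0097 0.0298] bbox [314. 196. 136. 136.]
top sanding_block 0.72 ctr [596.6 105. ] size [65. 26.] long ang 81.1 ztop [0.0338 0.0391] bbox [284. 196.  22.  10.]
top pin_1 0.65 ctr [ 513.9 -333.3] size [90. 28.] long ang 17.7 ztop [0.0146 0.0206] bbox [442. 222.  21.  30.]
top pin_1 0.48 ctr [502.6 340.2] size [26. 92.] long ang 169.7 ztop [0.014 0.02 ] bbox [202. 232.  13.  31.]
[-0.18 12.02  0.61] -7.6
```

View pics/w2.png

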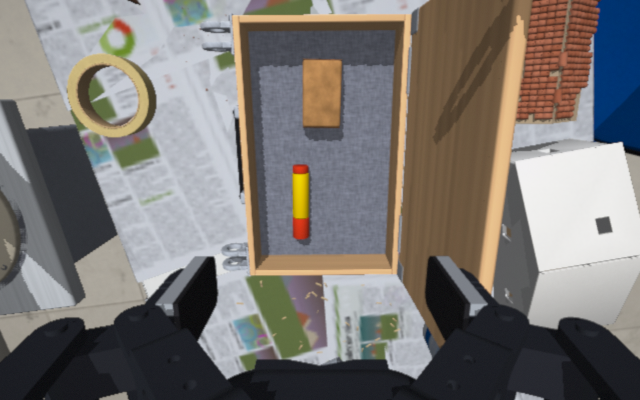

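Run:
```python
from h import *
for c in('top','wrist'):
    P=pts(imaging.get_image(c)); m=(P[:,2]>.03)&(P[:,2]<.4)&(P[:,0]>.74)&(abs(P[:,1])<.15)
    Q=P[m]; print(c,len(Q))
    for y in np.arange(-.15,.15,.05):
        q=Q[(Q[:,1]>y)&(Q[:,1]<y+.05)]
        if len(q): print(round(y,2),np.round(np.percentile(q[:,0],[1,5]),3),np.round(np.percentile(q[:,2],[5,50,95]),3))
```

```text
top 4055
-0.15 [0.799 0.8  ] [0.055 0.121 0.128]
-0.1 [0.796 0.798] [0.04  0.109 0.12 ]
-0.05 [0.794 0.795] [0.057 0.093 0.103]
0.0 [0.8   0.803] [0.049 0.07  0.087]
0.05 [0.799 0.803] [0.053 0.068 0.08 ]
0.1 [0.807 0.813] [0.054 0.069 0.08 ]
wrist 24397
-0.15 [0.801 0.801] [0.055 0.123 0.128]
-0.1 [0.798 0.799] [0.069 0.111 0.121]
-0.05 [0.796 0.797] [0.055 0.094 0.103]
0.0 [0.808 0.813] [0.042 0.072 0.087]
0.05 [0.81  0.813] [0.056 0.073 0.081]
0.1 [0.816 0.819] [0.058 0.073 0.081]
```

>>> jog_arm(plan="0 0 0 0 4 0 0;0 0 0 0 4 0 0;0 0 0 0 4 0 0;0 0 0 0 0 3.5 0;0 0 0 0 0 3.5 0;0 0 0 0 0 3 0;0 0 0 0 0 2.5 0;0 0 0 0 0 0 0;0 0 0 0 0 0 0")

```text
time_s: 15.42
position: [0.6879, 0.0181, 0.2206]
tool_rot: [[0.133, 0.991, -0.002], [0.991, -0.133, 0.0], [0.0, -0.002, -1.0]]
ft_force: [0.6, -0.4, 1.7]
grip_width: 0.0855
gripper_force: 0.0
```

>>> jog_arm(plan="0 0 0 0 -1.6 0 0;0 0 0 0 -1.6 0 0;0 0 0 0 -1.6 0.1 0;0 0 0 0 -1.6 0.1 0;0 0 0 0 -1.6 0.2 0;0 0 0 0 -1.6 0.2 0;0 0 0 0 -1.6 0.3 0;0 0 0 0 -1.6 0.3 0;0 0 0 0 -1.6 0.4 0;0 0 0 0 -1.6 0.4 0")

```text
time_s: 16.25
position: [0.5307, 0.039, 0.204]
tool_rot: [[0.133, 0.991, 0.007], [0.991, -0.133, -0.001], [-0.0, 0.008, -1.0]]
ft_force: [3.1, -1.2, -0.7]
grip_width: 0.0855
gripper_force: 1.3
```

>>> jog_arm(plan="0 0 0 0 0 -4 0;0 0 0 0 0 -4 255;0 0 0 0 0 0 255;0 0 0 0 3 0 255;0 0 0 0 3 0 255;0 0 0 0 3 0 255;0 0 0 0 0 2 255;0 0 0 0 0 2.5 255;0 0 0 0 0 0 255;0 0 0 0 0 0 255")

```text
time_s: 17.08
position: [0.6189, 0.0272, 0.2374]
tool_rot: [[0.133, 0.991, 0.001], [0.991, -0.133, -0.0], [-0.0, 0.001, -1.0]]
ft_force: [-0.4, -0.4, 0.4]
grip_width: 0.0001
gripper_force: 0.0
```

```bash
cat >> h.py <<'E'
C=np.array([.570,.0325]);T=np.radians(-7.5)
def toc(P):
    P=np.atleast_2d(P);d=P[:,:2]-C; return np.c_[np.cos(T)*d[:,0]+np.sin(T)*d[:,1],-np.sin(T)*d[:,0]+np.cos(T)*d[:,1],P[:,2]]
def fromc(p): return np.array([C[0]+np.cos(T)*p[0]-np.sin(T)*p[1],C[1]+np.sin(T)*p[0]+np.cos(T)*p[1],p[2]])
E
python3 - <<'E'
from h import *
s=env.observe();print(toc(s['position']),s['grip_width'])
q=toc(pts(imaging.get_image('side')));L=q[(abs(q[:,1])<.14)&(q[:,0]>-.12)&(q[:,0]<.1)&(q[:,2]<.24)&(q[:,2]>.08)]
for z in np.arange(.08,.25,.02):
    l=L[abs(L[:,2]-z)<.006]
    if len(l): print(round(z,2),len(l),np.round(np.percentile(l[:,0],[5,50,95]),3))
E
```

```text
[[0.04920521 0.00114825 0.23744221]] 7.158126808849818e-05
0.08 40 [0.082 0.084 0.086]
0.1 87 [0.067 0.071 0.075]
0.12 98 [0.052 0.056 0.06 ]
0.14 98 [0.036 0.041 0.045]
0.16 90 [0.021 0.026 0.03 ]
0.18 79 [0.006 0.01  0.015]
0.2 85 [-0.009 -0.004 -0.   ]
0.22 166 [-0.062 -0.018 -0.012]
0.24 25 [-0.066 -0.04   0.044]
```

>>> jog_arm(plan="0 0 0 0 -1.5 1.8 255;0 0 0 0 -1.6 1.9 255;0 0 0 0 -1.3 1.1 255;0 0 0 0 -1.3 1.1 255;0 0 0 0 -1.05 1.3 255;0 0 0 0 -1.05 1.3 255;0 0 0 0 -0.8 1.5 255;0 0 0 0 -0.8 1.5 255;0 0 0 0 -0.4 1.6 255;0 0 0 0 -0.4 1.6 255")

```text
time_s: 17.97
position: [0.519, 0.0406, 0.0913]
tool_rot: [[0.133, 0.991, 0.006], [0.991, -0.133, -0.001], [-0.0, 0.006, -1.0]]
ft_force: [-0.3, 0.3, 1.5]
grip_width: 0.0001
gripper_force: 1.1
```

>>> jog_arm(plan="0 0 0 0 -0.1 0.8 255;0 0 0 0 0 0.6 255;0 0 0 0 0 0.4 255;0 0 0 0 0 0.2 255;0 0 0 0 0 0 255")

```text
time_s: 18.38
position: [0.5175, 0.0408, 0.0719]
tool_rot: [[0.133, 0.991, 0.003], [0.991, -0.133, -0.001], [-0.0, 0.003, -1.0]]
ft_force: [-8.6, 0.6, 22.1]
grip_width: -0.0001
gripper_force: 11.1
```

>>> jog_arm(plan="0 0 0 0 0 -3 255;0 0 0 0 0 -4 200;0 0 0 0 0 -4 0;0 0 7.1 0 0 -1.8 0;0 0 0 3.7 -0.84 0 0;0 0 0 3.7 -0.84 0 0;0 0 0 3.7 -0.84 0 0;0 0 0 3.7 -0.84 0 0;0 0 0 3.7 -0.84 0 0;0 0 0 3.7 -0.84 0 0")

```text
time_s: 19.22
position: [0.5248, 0.2705, 0.1982]
tool_rot: [[0.255, 0.967, 0.002], [0.967, -0.255, 0.001], [0.001, 0.002, -1.0]]
ft_force: [1.0, -0.2, -0.0]
grip_width: 0.085
gripper_force: 0.0
```

>>> jog_arm(plan="0 0 0 3.7 0 0 0;0 0 7.1 3.7 0 0 0;0 0 7.1 0 0 0 0;0 0 7.1 0 0 0 0;0 0 7.1 0 0 0 0;0 0 7.1 0 0 0 0;0 0 7.1 0 0 0 0;0 0 7.1 0 0 0 0;0 0 7.1 0 0 0 0;0 0 7.1 0 0 0 0")

```text
time_s: 20.05
position: [0.5438, 0.3402, 0.1981]
tool_rot: [[0.982, 0.191, 0.002], [0.191, -0.982, 0.001], [0.002, -0.0, -1.0]]
ft_force: [1.1, 0.3, 0.1]
grip_width: 0.0857
gripper_force: 0.0
```

>>> jog_arm(plan="0 0 7.1 0 0 0 0;0 0 7.1 0 0 0 0;0 0 7.1 0 0 0 0;0 0 0 0 0 0 0;0 0 0 0 0 0 0")

```text
time_s: 20.47
position: [0.5437, 0.3401, 0.1977]
tool_rot: [[0.986, -0.169, 0.001], [-0.169, -0.986, 0.001], [0.001, -0.001, -1.0]]
ft_force: [-0.2, 0.9, 0.8]
grip_width: 0.0853
gripper_force: 0.0
```

Run:
```python
from h import *
im=look('wrist',['pin_1','pin_1_tip']);save(im,'w3.png');print([(np.round(o['at']),o['confidence']) for n in('pin_1','pin_1_tip') for o in models.tip_of('wrist',n)[:2]])
im=look('side',['pin_1'],k=2);save(im,'s3.png')
cv2.imwrite('pics/s3.png',cv2.resize(im['pixels'][150:310,220:420,::-1],(750,600),interpolation=2))
q=toc(pts(im));L=q[(abs(q[:,1])<.14)&(abs(q[:,0])<.09)]
print('lid z',[np.round(np.median(L[abs(L[:,0]-x)<.01,2]),4) for x in(-.08,-.04,0,.04,.08)])
s=env.observe();print(s['position'],yang(),s['q'])
```

```text
wrist pin_1 0.94 ctr [501.4 340.2] size [25. 97.] long ang 169.8 ztop [0.0161 0.0177] bbox [325. 214.  30.  89.]
[(array([325., 214.]), 0.72)]
side pin_1 0.74 ctr [501.7 337. ] size [38. 90.] long ang 176.3 ztop [0.0133 0.0169] bbox [298. 289.  39.  18.]
side pin_1 0.42 ctr [ 512.  -329.4] size [90. 27.] long ang 21.5 ztop [0.0128 0.0173] bbox [360. 201.  22.   7.]
lid z [np.float64(0.0723), np.float64(0.0722), np.float64(0.072), np.float64(0.0722), np.float64(0.0726)]
[0.54327411 0.33993371 0.19701291] -99.9 [ 2.14704613e+01  3.24127759e+01  6.18870283e+01 -1.23175468e-03
  8.56971805e+01  1.21379965e+02]
```

View pics/s3.png

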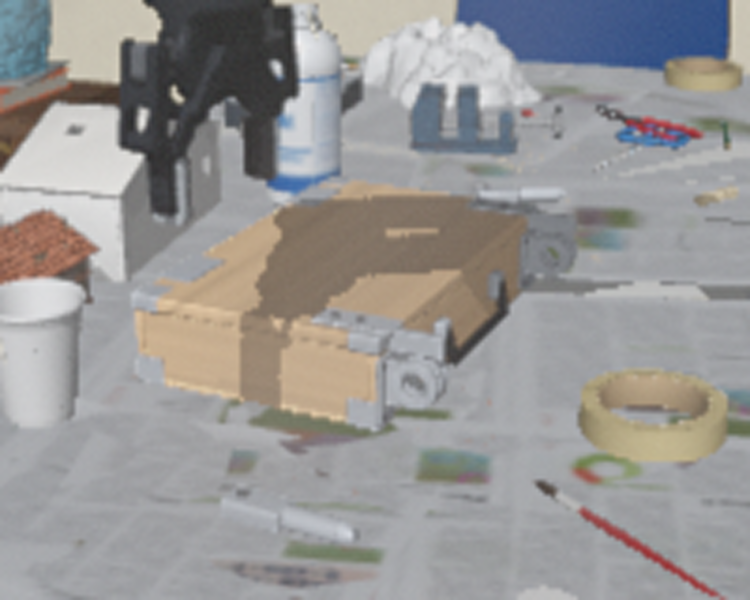

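View pics/w3.png

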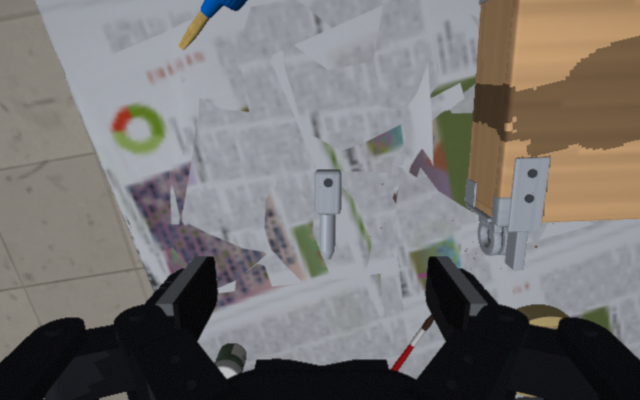

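```bash
cat >> h.py <<'E'
def head(im,o):
    "pin head (flat, 26 wide) from depth: returns head-end, nose dir"
    p=pts(im,o['region']);p=p[(p[:,2]>.004)&(p[:,2]<.03)]
    m=p[:,:2].mean(0);u=np.linalg.svd(p[:,:2]-m,full_matrices=False)[2][0]
    t=(p[:,:2]-m)@u;w=(p[:,:2]-m)@np.array([-u[1],u[0]])
    if np.ptp(w[t>t.max()-.03])>np.ptp(w[t<t.min()+.03]): u=-u;t=-t;w=-w
    top=np.median(p[:,2][t<t.min()+.04])
    H=(p[:,2]>top-.002)&(t<t.min()+.047)
    v=np.array([-u[1],u[0]]);ws=w[H]
    c=m+u*(t[H].min()+.022)+v*(np.percentile(ws,1)+np.percentile(ws,99))/2
    print('head ctr',np.round(c,4),'w',np.ptp(ws),'len',np.ptp(t[H]),'nose ang %.1f'%np.degrees(np.arctan2(u[1],u[0])),'top',top,'tot',np.ptp(t))
    return c,u
def ears(P,s):
    q=toc(P);E=q[(abs(q[:,1]-s*.141)<.03)&(q[:,0]<-.106)&(q[:,0]>-.17)&(q[:,2]>.015)&(q[:,2]<.08)]
    for z in(.03,.038,.046,.055,.065,.07):
        e=E[abs(E[:,2]-z)<.004]
        if len(e)>3: print(' ear z',z,len(e),'x',np.round(np.percentile(e[:,0],[1,99]),4),'y',np.round(np.percentile(e[:,1],[1,99]),4))
E
python3 - <<'E'
from h import *
im=imaging.get_image('wrist');c,u=head(im,models.outline_of('wrist','pin_1')[0])
g=c-u*.004; print('go',go([g[0],g[1],.002]))
ears(pts(im),1)
q=toc(pts(im)); L=q[(abs(q[:,2]-.072)<.003)&(q[:,0]>-.12)&(q[:,0]<.1)&(abs(q[:,1])<.2)]
print('lid edges: y max per x',[(x,np.round(np.percentile(L[abs(L[:,0]-x)<.01,1],99),4)) for x in(-.08,-.04,0,.04) if (abs(L[:,0]-x)<.01).sum()>20],' x min per y',[(y,np.round(np.percentile(L[abs(L[:,1]-y)<.01,0],1),4)) for y in(.05,.08,.1,.12) if (abs(L[:,1]-y)<.01).sum()>20])
im=imaging.get_image('side');ears(pts(im),1)
E
```

```text
head ctr [0.5269 0.3356] w 0.024870381016308767 len 0.04664784670953939 nose ang 169.6 top 0.01643177747878588 tot 0.09145626760206123
go [-1.13  0.71 19.49]
 ear z 0.03 211 x [-0.1359 -0.1085] y [0.1424 0.1528]
 ear z 0.038 78 x [-0.1387 -0.1079] y [0.1467 0.1529]
 ear z 0.046 119 x [-0.1385 -0.1067] y [0.1395 0.153 ]
 ear z 0.055 403 x [-0.1349 -0.1068] y [0.1403 0.1527]
 ear z 0.065 178 x [-0.1394 -0.1081] y [0.1421 0.1438]
 ear z 0.07 486 x [-0.1399 -0.1066] y [0.1341 0.1437]
lid edges: y max per x [(-0.08, np.float64(0.1598)), (-0.04, np.float64(0.1593)), (0, np.float64(0.1594)), (0.04, np.float64(0.1596))]  x min per y [(0.05, np.float64(-0.0981)), (0.08, np.float64(-0.0964)), (0.1, np.float64(-0.0963)), (0.12, np.float64(-0.0962))]
 ear z 0.03 55 x [-0.1402 -0.1081] y [0.1297 0.1577]
 ear z 0.038 35 x [-0.1413 -0.1072] y [0.1316 0.1573]
 ear z 0.046 41 x [-0.1409 -0.1064] y [0.128  0.1576]
 ear z 0.055 47 x [-0.1375 -0.1066] y [0.133  0.1594]
 ear z 0.065 35 x [-0.1412 -0.1079] y [0.1401 0.1466]
 ear z 0.07 50 x [-0.1415 -0.1067] y [0.136  0.1476]
```

>>> jog_arm(plan="0 0 0.5 -1.1 0.7 3 0;0 0 0 0 0 4 0;0 0 0 0 0 4 0;0 0 0 0 0 4 0;0 0 0 0 0 2 0;0 0 0 0 0 1.3 0;0 0 0 0 0 0.9 0;0 0 0 0 0 0 0;0 0 0 0 0 0 0", grip_force=60)

```text
time_s: 21.72
position: [0.5315, 0.3351, 0.0054]
tool_rot: [[0.983, -0.181, 0.001], [-0.181, -0.983, 0.0], [0.001, -0.0, -1.0]]
ft_force: [0.6, -0.1, 0.7]
grip_width: 0.0857
gripper_force: 0.0
```

>>> jog_arm(plan="0 0 0 0 0 0.1 100;0 0 0 0 0 0 255;0 0 0 0 0 0 255;0 0 0 0 0 0 255;0 0 0 0 0 0 255;0 0 0 0 0 0 255;0 0 0 0 0 0 255;0 0 0 0 0 0 255")

```text
time_s: 22.38
position: [0.5316, 0.3352, 0.0047]
tool_rot: [[0.983, -0.182, 0.001], [-0.182, -0.983, 0.001], [0.001, -0.001, -1.0]]
ft_force: [-0.5, -0.6, 5.5]
grip_width: 0.0246
gripper_force: 59.6
```

>>> jog_arm(plan="0 0 0 0 0 -1 255;0 0 0 0 0 -3 255;0 0 0 0 0 -4 255;0 0 0 0 0 -4 255;0 0 0 0 0 -4 255;0 0 0 -2.5 4 0 255;0 0 0 -2.5 4 0 255;0 0 0 -2.5 4 0 255;0 0 0 -2.5 4 0 255;0 0 0 0 0 0 255")

```text
time_s: 23.22
position: [0.4122, 0.2085, 0.1634]
tool_rot: [[0.983, -0.183, -0.007], [-0.183, -0.983, -0.002], [-0.006, 0.004, -1.0]]
ft_force: [0.5, 1.3, -1.0]
grip_width: 0.0241
gripper_force: 59.2
```

```bash
cat >> h.py <<'E'
def hasp(P,s):
    q=toc(P);ears(P,s)
    L=q[(abs(q[:,2]-.072)<.003)&(q[:,0]>-.12)&(q[:,0]<.1)&(abs(q[:,1])<.2)]
    print('lid end y(162):',[(x,len(l),np.round(np.percentile(s*l[:,1],[97,99.5]),4)) for x in(-.085,-.06,-.04,0,.04) for l in[L[abs(L[:,0]-x)<.01]] if len(l)>20])
    print('lid front x(-101):',[(y,len(l),np.round(np.percentile(l[:,0],[.5,3]),4)) for y in s*np.array([0,.03,.06,.09,.115]) for l in[L[abs(L[:,1]-y)<.01]] if len(l)>20])
E
python3 - <<'E'
from h import *
im=imaging.get_image('wrist');save(im,'w4.png');hasp(pts(im),1)
print(np.round([proj(im,fromc(p)) for p in([-.124,.141,.056],[-.124,.155,.056],[-.101,.162,.072])]))
o=models.outline_of('wrist','pin_1');print([(x['confidence'],np.round(x['bbox'])) for x in o[:2]])
print(env.observe()['grip_width'])
E
```

```text
ear z 0.03 61 x [-0.1351 -0.1137] y [0.1299 0.1429]
 ear z 0.038 11 x [-0.1364 -0.1062] y [0.1306 0.1427]
 ear z 0.046 115 x [-0.1401 -0.1068] y [0.1251 0.1522]
 ear z 0.055 853 x [-0.1349 -0.1064] y [0.1248 0.1522]
 ear z 0.065 17 x [-0.1306 -0.1116] y [0.1429 0.143 ]
 ear z 0.07 545 x [-0.1402 -0.1065] y [0.134 0.143]
lid end y(162): [(-0.085, 10605, array([0.154 , 0.1589])), (-0.06, 6609, array([0.1558, 0.1589]))]
lid front x(-101): [(np.float64(0.0), 2252, array([-0.0992, -0.0982])), (np.float64(0.03), 2348, array([-0.0992, -0.0982])), (np.float64(0.06), 2430, array([-0.0992, -0.0982])), (np.float64(0.09), 2519, array([-0.0993, -0.0982])), (np.float64(0.115), 2583, array([-0.0993, -0.0982]))]
[[334. 119.]
 [314. 120.]
 [300.  85.]]
[(0.57, array([320., 294.,  63., 137.]))]
0.02406564444829844
```

View pics/w4.png

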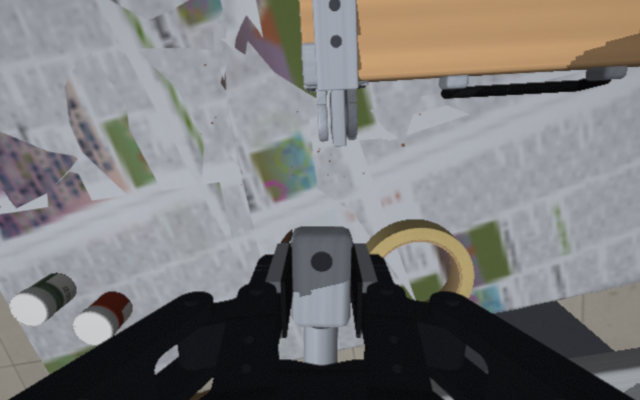

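```bash
cat >> h.py <<'E'
def held():
    im=imaging.get_image('wrist');s=env.observe();R=np.array(s['tool_rot'])
    m=np.zeros((400,640),bool);m[200:385,270:375]=1
    q=(pts(im,m)-s['position'])@R
    q=q[(abs(q[:,1])<.0128)&(q[:,2]<.005)&(q[:,2]>-.03)&(q[:,0]<.06)&(q[:,0]>-.09)]
    for x in np.arange(-.08,.04,.01):
        e=q[abs(q[:,0]-x)<.005]
        if len(e)>5: print(round(x,3),len(e),'y',np.round(np.percentile(e[:,1],[2,98])*1000,1),'z med/min',np.round(np.percentile(e[:,2],[50,3])*1000,1))
    print('x max head end',q[:,0].max(),s['position'],s['grip_width'],yang())
E
python3 -c "
from h import *
held()"
```

```text
-0.05 74 y [-6.6  8.7] z med/min [ -9.5 -11.8]
-0.04 633 y [-6.5  8.6] z med/min [-11.  -12.5]
-0.03 664 y [-7.7 10.3] z med/min [-11.  -12.5]
-0.02 1084 y [-10.9  12.1] z med/min [-11.9 -13. ]
-0.01 1255 y [-10.7  12.3] z med/min [-11.9 -20.7]
-0.0 1338 y [-10.7  12.1] z med/min [-12.  -24.3]
0.01 1622 y [-12.3  12.3] z med/min [-11.8 -26.2]
0.02 604 y [-9.3 11.9] z med/min [ -6.8 -11.1]
x max head end 0.016819685163487124 [0.41917664 0.21201791 0.16475029] 0.024260283738442114 -100.5
```

>>> jog_arm(plan="0 0 -7.15 0 0 0 255;0 0 -7.15 0 0 0 255;0 0 -7.15 0 0 0 255;0 0 -7.15 0 0 0 255;0 0 -7.15 0 0 0 255;0 0 -7.15 0 0 0 255;0 0 -7.15 0 0 0 255;0 0 -7.15 0 0 0 255;0 0 -7.15 0 0 0 255;0 0 -7.15 0 0 0 255")

```text
time_s: 24.2
position: [0.4199, 0.2129, 0.164]
tool_rot: [[0.478, 0.878, 0.001], [0.878, -0.478, 0.0], [0.001, 0.001, -1.0]]
ft_force: [0.1, 0.2, -1.9]
grip_width: 0.0242
gripper_force: 59.2
```

>>> jog_arm(plan="0 0 -7.15 0 0 0 255;0 0 -7.15 0 0 0 255;0 0 -7.15 0 0 0 255;0 0 0 -3 1.6 0 255;0 0 0 -3 1.6 0 255;0 0 0 -2.7 1.6 0 255;0 0 0 0 0 0 255;0 0 0 0 0 0 255;0 0 0 0 0 0 255")

```text
time_s: 24.95
position: [0.4554, 0.1202, 0.1639]
tool_rot: [[0.13, 0.991, -0.0], [0.991, -0.13, 0.0], [0.0, -0.0, -1.0]]
ft_force: [0.0, -0.1, -0.5]
grip_width: 0.0245
gripper_force: 59.2
```

```bash
cat >> h.py <<'E'
def haspt(s):
    "hasp ears and tongue in the tool frame"
    im=imaging.get_image('wrist');st=env.observe();R=np.array(st['tool_rot']);P=pts(im);q=toc(P);t=(P-st['position'])@R
    m=(abs(q[:,1]-s*.140)<.02)&(q[:,0]<-.106)&(q[:,0]>-.17)
    E=m&(abs(q[:,2]-.052)<.006)
    U=m&(abs(q[:,2]-.045)<.01)
    K=m&(q[:,2]>.066)&(q[:,2]<.076)
    for n,k in(('ear top',E),('ear',U),('tongue',K)):
        if k.sum()>5: print(n,k.sum(),'tool x',np.round(np.percentile(t[k,0],[1,99])*1000,1),'tool y',np.round(np.percentile(t[k,1],[1,99])*1000,1),'z',np.round(np.percentile(t[k,2],[1,99])*1000,1), 'case y',np.round(np.percentile(q[k,1],[1,99])*1000,1))
    hasp(P,s); return im
E
python3 - <<'E'
from h import *
held();im=haspt(1);save(im,'w5.png');print(toc(env.observe()['position']))
E
```

```text
-0.05 69 y [-7.4  8. ] z med/min [ -8.9 -11.8]
-0.04 649 y [-7.2  7.9] z med/min [-10.9 -12.7]
-0.03 663 y [-8.7  9.2] z med/min [-11.1 -12.5]
-0.02 1113 y [-11.6  12.2] z med/min [-11.9 -13. ]
-0.01 1280 y [-11.4  12.1] z med/min [-12.  -20.8]
-0.0 1372 y [-11.4  12.3] z med/min [-12.  -23.1]
0.01 1617 y [-12.4  12.3] z med/min [-11.9 -24.4]
0.02 602 y [-10.   11.8] z med/min [ -6.7 -11.1]
x max head end 0.016699852768756004 [0.45505846 0.12045006 0.16391379] 0.02411169864302089 -7.4
ear top 941 tool x [53.  80.5] tool y [-12.1  19.5] z [106.6 116.8] case y [125.3 152.8]
ear 584 tool x [53.  80.6] tool y [-13.9  19.5] z [109.  124.6] case y [125.3 152.9]
tongue 740 tool x [62.4 70.5] tool y [-14.2  19.2] z [88.7 91.9] case y [134.7 142.8]
 ear z 0.03 51 x [-0.1315 -0.1128] y [0.1313 0.1462]
 ear z 0.038 22 x [-0.1399 -0.1064] y [0.1284 0.146 ]
 ear z 0.046 105 x [-0.1399 -0.107 ] y [0.1251 0.1524]
 ear z 0.055 853 x [-0.135  -0.1062] y [0.1253 0.1529]
 ear z 0.07 516 x [-0.14   -0.1066] y [0.1347 0.1428]
lid end y(162): [(-0.085, 4573, array([0.1573, 0.1597])), (-0.06, 5511, array([0.1568, 0.1599])), (-0.04, 6334, array([0.1563, 0.1594])), (0, 7202, array([0.1562, 0.1594])), (0.04, 7650, array([0.1557, 0.1594]))]
lid front x(-101): [(np.float64(0.0), 4283, array([-0.0626, -0.0565])), (np.float64(0.03), 6287, array([-0.0881, -0.077 ])), (np.float64(0.06), 7557, array([-0.0985, -0.0937])), (np.float64(0.09), 7770, array([-0.0986, -0.0941])), (np.float64(0.115), 8313, array([-0.0988, -0.0943]))]
[[-0.1256564   0.07226931  0.16393733]]
```

View pics/w5.png

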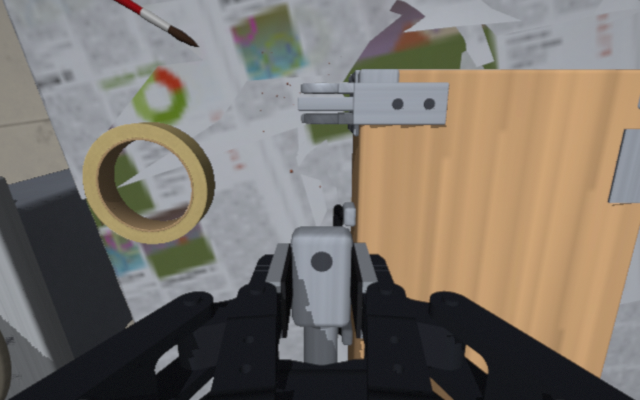

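>>> jog_arm(plan="0 0 0 3.8 0.14 0 255;0 0 0 3.8 0.1 0 255;0 0 0 3.8 0.1 0 255;0 0 0 3.8 0 0 255;0 0 0 3.8 0 0 255;0 0 0 0 0 4 255;0 0 0 0 0 4 255;0 0 0 0 0 3.5 255;0 0 0 0 0 1.4 255;0 0 0 0 0 0 255")

```text
time_s: 25.88
position: [0.4807, 0.3078, 0.0314]
tool_rot: [[0.129, 0.992, -0.007], [0.992, -0.129, -0.002], [-0.003, -0.006, -1.0]]
ft_force: [0.2, -0.1, 0.1]
grip_width: 0.0241
gripper_force: 59.2
```

>>> jog_arm(plan="0 0 0 0 0 0 255;0 0 0 0 0 0 255")

```text
time_s: 26.05
position: [0.4837, 0.3083, 0.0365]
tool_rot: [[0.13, 0.992, 0.003], [0.992, -0.13, 0.001], [0.001, 0.002, -1.0]]
ft_force: [-0.9, 0.0, -0.6]
grip_width: 0.0244
gripper_force: 59.2
```

Run:
```python
from h import *
p=env.observe()['position'];print(toc(p),yang(),env.observe()['q'])
im=imaging.get_image('side');save(im,'s5.png');cv2.imwrite('pics/s5.png',cv2.resize(im['pixels'][225:285,300:400,::-1],(800,480),interpolation=2))
h=fromc([-.1222,.155,.038]);print([np.round(proj(im,x)) for x in(h,p)])
# pin shank points in side view: between nose and head
q=toc(pts(im));s=q[(q[:,1]>.18)&(q[:,1]<.235)&(abs(q[:,0]+.122)<.03)&(q[:,2]>.015)&(q[:,2]<.07)]
for y in(.185,.195,.205,.215,.225):
    e=s[abs(s[:,1]-y)<.005]
    if len(e)>2: print(y,len(e),np.round(e.min(0),4),np.round(e.max(0),4))
```

```text
[[-0.12154612  0.26214917  0.03646679]] -7.5 [2.06880413e+01 3.59436585e+01 8.55220150e+01 2.12394356e-03
 5.83778878e+01 2.81499306e+01]
[array([329., 253.]), array([310., 271.])]
0.205 6 [-0.1306  0.2014  0.0373] [-0.126   0.21    0.0457]
0.215 9 [-0.1307  0.2107  0.0366] [-0.1273  0.2183  0.0449]
```

View pics/s5.png

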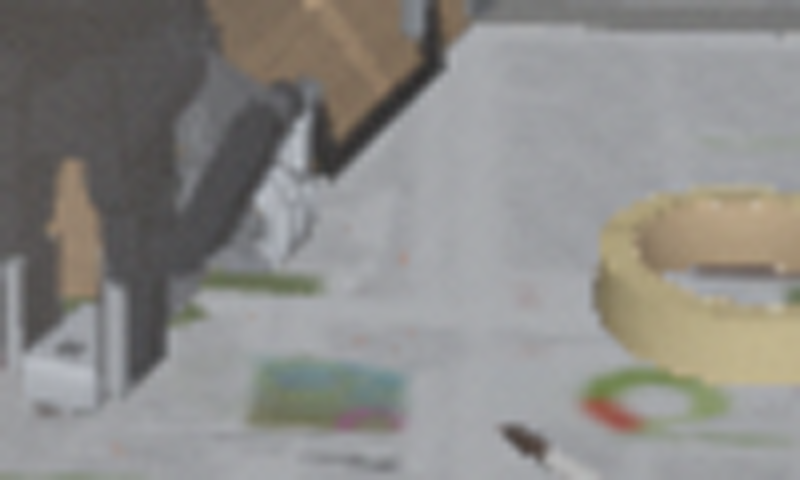

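>>> jog_arm(plan="0 0 0 0 -0.06 0.2 255;0 0 0 -1 0 0 255;0 0 0 -1 0 0 255;0 0 0 -1 0 0 255;0 0 0 -0.8 0 0 255;0 0 0 -0.6 0 0 255;0 0 0 -0.6 0 0 255;0 0 0 0 0 0 255")

```text
time_s: 26.77
position: [0.476, 0.2568, 0.0331]
tool_rot: [[0.132, 0.991, -0.0], [0.991, -0.132, -0.0], [-0.0, -0.0, -1.0]]
ft_force: [-0.1, 1.1, 0.4]
grip_width: 0.0242
gripper_force: 59.2
```

>>> jog_arm(plan="0 0 0 -0.6 0 -0.1 255;0 0 0 -0.6 0 0 255;0 0 0 -0.6 0 0 255;0 0 0 -0.5 0 0 255;0 0 0 -0.3 0 0 255;0 0 0 0 0 0 255;0 0 0 0 0 0 255")

```text
time_s: 27.35
position: [0.4726, 0.2321, 0.034]
tool_rot: [[0.131, 0.991, 0.0], [0.991, -0.131, 0.0], [0.0, 0.0, -1.0]]
ft_force: [-0.4, -0.6, -1.0]
grip_width: 0.0247
gripper_force: 59.2
```

>>> jog_arm(plan="0 0 0 -0.2 0 0 255;0 0 0 -0.2 0 0 255;0 0 0 -0.2 0 0 255;0 0 0 0 0 0 255;0 0 0 0 0 0 255")

```text
time_s: 27.77
position: [0.4719, 0.2274, 0.0341]
tool_rot: [[0.131, 0.991, 0.001], [0.991, -0.131, 0.003], [0.003, 0.001, -1.0]]
ft_force: [-0.1, 8.6, -2.5]
grip_width: 0.0245
gripper_force: 59.1
```

>>> jog_arm(plan="0 0 0 -0.15 0 0 255;0 0 0 -0.15 0 0 255;0 0 0 0 0 0 255;0 0 0 0 0 0 255")

```text
time_s: 28.1
position: [0.4719, 0.2272, 0.0343]
tool_rot: [[0.132, 0.991, 0.003], [0.991, -0.132, 0.008], [0.008, 0.002, -1.0]]
ft_force: [0.2, 26.7, -4.2]
grip_width: 0.0241
gripper_force: 59.0
```

>>> jog_arm(plan="0 0 0 0.25 0 0 255;0 0 0 0 0 0 200;0 0 0 0 0 0 120;0 0 0 0 0 0 120;0 0 0 0 0 0 120;0 0 0 0 0 -2 120;0 0 0 0 0 -4 120;0 0 0 0 0 -4 120;0 0 0 -3 0 -4 0;0 0 0 -3 0 -2 0")

```text
time_s: 28.93
position: [0.4652, 0.1714, 0.1909]
tool_rot: [[0.128, 0.992, 0.005], [0.992, -0.128, 0.001], [0.001, 0.005, -1.0]]
ft_force: [0.3, -0.4, 1.1]
grip_width: 0.0683
gripper_force: 0.0
```

Run:
```python
from h import *
im=look('wrist',['pin_1'],zhi=.08);save(im,'w6.png')
P=pts(im);q=toc(P);e=q[(abs(q[:,0]+.124)<.022)&(q[:,1]>.12)&(q[:,1]<.22)&(q[:,2]>.02)]
for y in np.arange(.125,.215,.006):
    k=e[abs(e[:,1]-y)<.003]
    if len(k)>3: print(round(y,3),len(k),'x',np.round(np.percentile(k[:,0],[2,98]),4),'z',np.round(np.percentile(k[:,2],[50,97]),4))
im=look('side',['pin_1'],k=3,zhi=.08)
print(env.observe()['position'],yang(),env.observe()['q'])
```

```text
wrist pin_1 0.71 ctr [468.7 199.7] size [90. 26.] long ang 82.7 ztop [0.0424 0.0486] bbox [318. 148.  35. 110.]
0.125 175 x [-0.1382 -0.1031] z [0.0545 0.0751]
0.131 1848 x [-0.1379 -0.1046] z [0.2669 0.2755]
0.137 4641 x [-0.1448 -0.1045] z [0.2729 0.2781]
0.143 3740 x [-0.1457 -0.1023] z [0.2781 0.2852]
0.149 346 x [-0.1384 -0.1025] z [0.055  0.0753]
0.155 356 x [-0.1368 -0.1021] z [0.0442 0.0558]
0.161 260 x [-0.1342 -0.1022] z [0.0438 0.0476]
0.167 227 x [-0.1351 -0.1094] z [0.0432 0.0446]
0.173 255 x [-0.135  -0.1095] z [0.0424 0.044 ]
0.179 225 x [-0.135  -0.1095] z [0.0417 0.0431]
0.185 255 x [-0.1349 -0.1096] z [0.041  0.0425]
0.191 254 x [-0.1348 -0.1097] z [0.0404 0.0422]
0.197 147 x [-0.134  -0.1105] z [0.0391 0.041 ]
side pin_1 0.59 ctr [471.3 221.4] size [35. 56.] long ang 100.5 ztop [0.0393 0.0445] bbox [327. 258.  16.  17.]
side pin_1 0.46 ctr [ 515.8 -227.1] size [233.  75.] long ang 89.6 ztop [0.013  0.0176] bbox [359. 200.  22.   8.]
[0.46451877 0.17062067 0.18752656] -7.6 [6.43094146e+00 1.85436682e+01 8.71941029e+01 4.24523269e-03
 7.42218643e+01 1.40367326e+01]
```

View pics/w6.png

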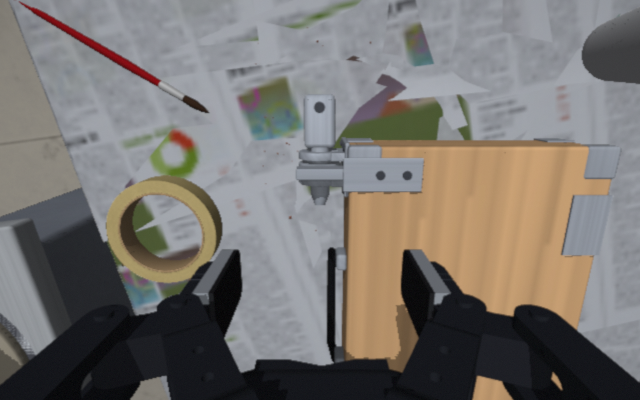

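Run:
```python
from h import *
q=toc(pts(imaging.get_image('wrist')))
e=q[(abs(q[:,0]+.1222)<.006)&(q[:,1]>.12)&(q[:,1]<.22)&(q[:,2]>.0)&(q[:,2]<.1)]
for y in np.arange(.146,.206,.002):
    k=e[abs(e[:,1]-y)<.001]
    if len(k)>3: print(round(y,3),len(k),np.round(np.percentile(k[:,2],[5,50,97]),4))
```

```text
0.146 15 [0.0542 0.0557 0.057 ]
0.148 39 [0.0548 0.0561 0.0572]
0.15 35 [0.0551 0.0564 0.0574]
0.152 72 [0.0436 0.0549 0.0568]
0.154 35 [0.0417 0.0441 0.0516]
0.156 43 [0.0425 0.0436 0.045 ]
0.158 30 [0.043  0.0438 0.0453]
0.16 44 [0.0432 0.0444 0.0453]
0.162 31 [0.0429 0.0443 0.0452]
0.164 45 [0.0426 0.0438 0.0451]
0.166 29 [0.0425 0.0434 0.0446]
0.168 45 [0.0421 0.0433 0.0445]
0.17 31 [0.0415 0.043  0.0441]
0.172 44 [0.0415 0.0425 0.0439]
0.174 37 [0.0414 0.0421 0.0438]
0.176 37 [0.0414 0.0423 0.0434]
0.178 44 [0.041  0.0422 0.0436]
0.18 30 [0.0409 0.0418 0.0428]
0.182 45 [0.0403 0.0417 0.0427]
0.184 30 [0.0403 0.0413 0.0426]
0.186 44 [0.0401 0.0412 0.0428]
0.188 45 [0.0396 0.0406 0.042 ]
0.19 30 [0.0397 0.0409 0.0422]
0.192 45 [0.0394 0.0405 0.0415]
0.194 30 [0.0391 0.0402 0.0415]
0.196 45 [0.0383 0.0395 0.0409]
0.198 29 [0.0044 0.0373 0.0396]
0.2 28 [0.0026 0.0038 0.0052]
0.202 27 [0.0026 0.0038 0.0052]
0.204 41 [0.0028 0.004  0.0052]
```

>>> jog_arm(plan="0 0 0 3.8 0 0 255;0 0 0 3.8 0 0 255;0 0 0 3.6 0 0 255;0 0 0 0 0 4 255;0 0 0 0 0 4 255;0 0 0 0 0 4 255;0 0 0 0 0 4 255;0 0 0 -1 0 0 255;0 0 0 -0.7 0 0 255;0 0 0 0 0 0 255")

```text
time_s: 30.02
position: [0.4773, 0.2646, 0.0285]
tool_rot: [[0.131, 0.991, 0.001], [0.991, -0.131, -0.0], [0.0, 0.001, -1.0]]
ft_force: [0.1, 0.4, 0.7]
grip_width: 0.0002
gripper_force: 0.0
```

>>> jog_arm(plan="0 0 0 -0.2 0 0 255;0 0 0 -0.2 0 0 255;0 0 0 -0.2 0 0 255;0 0 0 -0.2 0 0 255;0 0 0 0 0 0 255;0 0 0 0 0 0 255")

```text
time_s: 30.52
position: [0.476, 0.2574, 0.0277]
tool_rot: [[0.131, 0.991, 0.001], [0.991, -0.131, 0.0], [0.0, 0.001, -1.0]]
ft_force: [0.2, -0.0, 0.4]
grip_width: 0.0003
gripper_force: 0.0
```

>>> jog_arm(plan="0 0 0 -0.15 0 0 255;0 0 0 -0.15 0 0 255;0 0 0 -0.15 0 0 255;0 0 0 0 0 0 255;0 0 0 0 0 0 255")

```text
time_s: 30.93
position: [0.4764, 0.2555, 0.0282]
tool_rot: [[0.131, 0.991, 0.004], [0.991, -0.131, 0.005], [0.006, 0.003, -1.0]]
ft_force: [2.0, 15.2, 3.2]
grip_width: 0.0001
gripper_force: 7.7
```

>>> jog_arm(plan="0 0 0 -0.1 0 0 255;0 0 0 0 0 0 255;0 0 0 1 0 0 255;0 0 0 2 0 0 255;0 0 0 0 0 -4 255;0 0 0 0 0 -4 200;0 0 0 0 0 -4 0;0 0 0 0 0 -4 0;0 0 0 -3.5 0 -2 0;0 0 0 -3.5 0 0 0")

```text
time_s: 31.77
position: [0.4713, 0.2128, 0.2118]
tool_rot: [[0.128, 0.992, 0.009], [0.992, -0.128, 0.001], [0.002, 0.008, -1.0]]
ft_force: [1.0, -0.4, 0.0]
grip_width: 0.0605
gripper_force: 0.0
```

>>> jog_arm(plan="0 0 0 -4 1.1 0 0;0 0 0 -4 1.1 0 0;0 0 0 -4 1.1 0 0;0 0 0 -4 1.1 0 0;0 0 0 -4 1.1 0 0;0 0 0 -4 1.1 0 0;0 0 0 -4 1.1 0 0;0 0 0 -4 1.1 0 0;0 0 0 -4 1.1 0 0;0 0 0 -4 1.1 0 0")

```text
time_s: 32.6
position: [0.5264, -0.2007, 0.2072]
tool_rot: [[0.131, 0.991, -0.001], [0.991, -0.131, 0.0], [0.0, -0.001, -1.0]]
ft_force: [0.7, -0.0, -0.7]
grip_width: 0.0858
gripper_force: 0.0
```

>>> jog_arm(plan="0 0 0 -4 1.1 0 0;0 0 0 -4 1.1 0 0;0 0 0 -4 1.1 0 0;0 0 -7 0 0 0 0;0 0 -7 0 0 0 0;0 0 -7 0 0 0 0;0 0 -7 0 0 0 0;0 0 -7 0 0 0 0;0 0 -7 0 0 0 0;0 0 -7 0 0 0 0")

```text
time_s: 33.43
position: [0.5436, -0.3218, 0.2069]
tool_rot: [[-0.667, 0.745, -0.001], [0.745, 0.667, 0.0], [0.001, -0.0, -1.0]]
ft_force: [0.3, -0.1, -0.2]
grip_width: 0.0851
gripper_force: 0.0
```

>>> jog_arm(plan="0 0 -7 0 0 0 0;0 0 -7 0 0 0 0;0 0 -7 0 0 0 0;0 0 -7 0 0 0 0;0 0 -7 0 0 0 0;0 0 -7 0 0 0 0;0 0 -7 0 0 0 0;0 0 -7 0 0 0 0;0 0 -7 0 0 0 0;0 0 -7 0 0 0 0")

```text
time_s: 34.27
position: [0.5436, -0.3218, 0.207]
tool_rot: [[-0.928, -0.372, -0.001], [-0.372, 0.928, 0.0], [0.001, 0.001, -1.0]]
ft_force: [0.1, 0.1, 0.0]
grip_width: 0.0855
gripper_force: 0.0
```

Run:
```python
from h import *
im=look('wrist',['pin_1'],k=2);save(im,'w7.png')
s=env.observe();print(s['position'],yang(),s['q'])
for o in models.outline_of('wrist','pin_1')[:2]:
    try:
        c,u=head(im,o);g=c-u*.004;print('go',go([g[0],g[1],.004]))
    except Exception as e: print(e)
look('side',['pin_1'],k=3)
```

```text
wrist pin_1 0.91 ctr [ 514.4 -335.9] size [92. 25.] long ang 21.2 ztop [0.0161 0.018 ] bbox [320. 140.  27. 101.]
[ 0.54362604 -0.3218316   0.2069889 ] 111.6 [-4.13369552e+01  3.11151999e+01  6.25873716e+01 -1.91858003e-02
  8.63481268e+01 -1.52893091e+02]
head ctr [ 0.5363 -0.3277] w 0.025100151471409964 len 0.04618844591501037 nose ang -159.1 top 0.016522657935322094 tot 0.09173418207059546
go [ 0.49 -0.29 20.3 ]
```

View pics/w7.png

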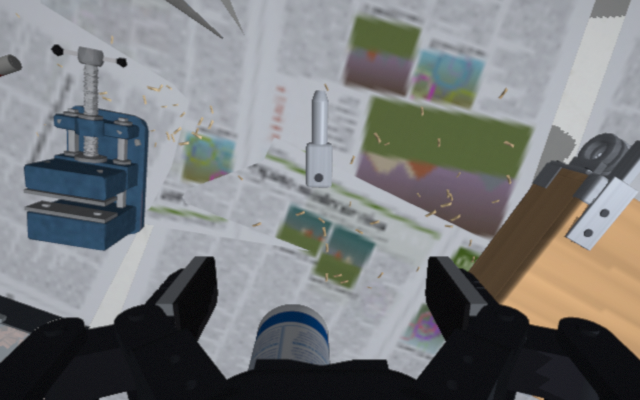

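>>> jog_arm(plan="0 0 0.7 0.5 -0.3 3 0;0 0 0 0 0 4 0;0 0 0 0 0 4 0;0 0 0 0 0 4 0;0 0 0 0 0 2.5 0;0 0 0 0 0 1.6 0;0 0 0 0 0 1.1 0;0 0 0 0 0 0 0;0 0 0 0 0 0 0", grip_force=60)

```text
time_s: 35.27
position: [0.5405, -0.3268, 0.0057]
tool_rot: [[-0.935, -0.354, 0.0], [-0.354, 0.935, -0.0], [-0.0, -0.0, -1.0]]
ft_force: [0.4, 0.6, 1.3]
grip_width: 0.086
gripper_force: 0.0
```

>>> jog_arm(plan="0 0 0 0 0 0 100;0 0 0 0 0 0 255;0 0 0 0 0 0 255;0 0 0 0 0 0 255;0 0 0 0 0 0 255;0 0 0 0 0 0 255;0 0 0 0 0 0 255;0 0 0 0 0 0 255")

```text
time_s: 35.93
position: [0.5405, -0.3268, 0.0061]
tool_rot: [[-0.935, -0.355, 0.001], [-0.355, 0.935, -0.001], [-0.001, -0.001, -1.0]]
ft_force: [0.0, 1.1, 5.8]
grip_width: 0.0241
gripper_force: 59.6
```

>>> jog_arm(plan="0 0 0 0 0 -1 255;0 0 0 0 0 -3 255;0 0 0 0 0 -4 255;0 0 6.96 0 0 -4 255;0 0 6.96 0 0 -2 255;0 0 6.96 0 0 0 255;0 0 6.96 0 0 0 255;0 0 6.96 0 0 0 255;0 0 6.96 0 0 0 255;0 0 6.96 0 0 0 255")

```text
time_s: 36.77
position: [0.54, -0.3264, 0.1457]
tool_rot: [[-0.881, 0.474, -0.0], [0.474, 0.881, 0.0], [0.0, 0.0, -1.0]]
ft_force: [0.1, 0.9, -1.7]
grip_width: 0.0242
gripper_force: 59.1
```

>>> jog_arm(plan="0 0 6.96 0 0 0 255;0 0 6.96 0 0 0 255;0 0 6.96 0 0 0 255;0 0 6.96 0 0 0 255;0 0 6.96 0 0 0 255;0 0 6.96 0 0 0 255;0 0 6.96 0 0 0 255;0 0 6.96 0 0 0 255;0 0 6.96 0 0 0 255;0 0 6.96 0 0 0 255")

```text
time_s: 37.6
position: [0.54, -0.3264, 0.1457]
tool_rot: [[0.137, 0.991, -0.0], [0.991, -0.137, 0.0], [0.0, -0.0, -1.0]]
ft_force: [0.2, -0.1, -0.5]
grip_width: 0.0244
gripper_force: 59.1
```

>>> jog_arm(plan="0 0 0 2.4 -3.5 0 255;0 0 0 2.4 -3.5 0 255;0 0 0 2.4 -3.5 0 255;0 0 0 2.4 -3.5 0 255;0 0 0 0 0 0 255;0 0 0 0 0 0 255;0 0 0 0 0 0 255")

```text
time_s: 38.18
position: [0.4169, -0.2156, 0.1461]
tool_rot: [[0.131, 0.991, 0.002], [0.991, -0.131, -0.001], [-0.001, 0.002, -1.0]]
ft_force: [-0.2, 0.3, -0.8]
grip_width: 0.0244
gripper_force: 59.3
```

Run:
```python
from h import *
held();im=haspt(-1);save(im,'w8.png');print(toc(env.observe()['position']))
```

```text
-0.02 160 y [-11.   11.1] z med/min [-10.2 -11.1]
-0.01 1298 y [-12.1  12.1] z med/min [-10.9 -25.2]
-0.0 1478 y [-12.1  12.1] z med/min [-10.9 -26.8]
0.01 1594 y [-12.4  12.5] z med/min [-10.9 -26.9]
0.02 1556 y [-12.  12.] z med/min [-10.4 -11.8]
0.03 632 y [-9.4  9.4] z med/min [ -9.6 -11.4]
x max head end 0.03128078733837142 [ 0.41717534 -0.21597986  0.14592329] 0.024285517641863742 -7.5
ear top 944 tool x [109.2 120.6] tool y [-18.6  12.4] z [88.3 99.1] case y [-157.3 -145.9]
ear 792 tool x [109.1 120.8] tool y [-20.2  12.7] z [ 90.6 109.5] case y [-157.3 -145.6]
tongue 577 tool x [118.5 121.8] tool y [-20.6  12.4] z [70.4 79.3] case y [-148.  -144.7]
 ear z 0.03 255 x [-0.135  -0.1071] y [-0.1573 -0.1435]
 ear z 0.038 93 x [-0.139  -0.1062] y [-0.1573 -0.1453]
 ear z 0.046 226 x [-0.1394 -0.106 ] y [-0.1573 -0.1452]
 ear z 0.055 768 x [-0.1346 -0.1065] y [-0.1573 -0.1464]
 ear z 0.065 202 x [-0.139  -0.1064] y [-0.148  -0.1472]
 ear z 0.07 460 x [-0.1395 -0.1065] y [-0.148  -0.1446]
lid end y(162): [(-0.085, 836, array([0.1645, 0.1647])), (-0.06, 783, array([0.1639, 0.1641])), (-0.04, 1203, array([0.1637, 0.1641])), (0, 1398, array([0.1635, 0.164 ])), (0.04, 1383, array([0.1634, 0.1639]))]
lid front x(-101): []
[[-0.11905766 -0.2663604   0.1456692 ]]
```

View pics/w8.png

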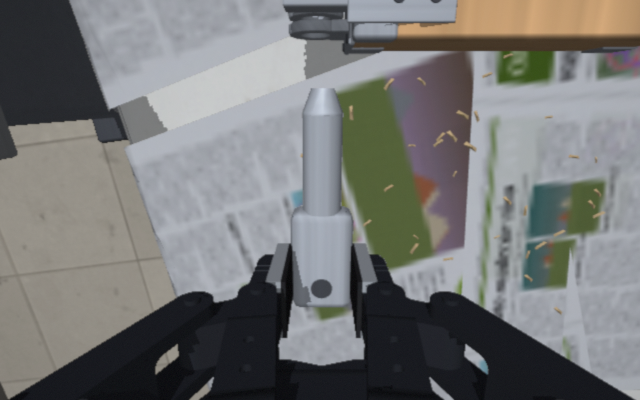

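>>> jog_arm(plan="0 0 0 0 -0.25 3.5 255;0 0 0 0 0 3.5 255;0 0 0 0 0 2.5 255;0 0 0 0 0 1.3 255;0 0 0 0 0 0.25 255;0 0 0 0 0 0 255;0 0 0 0 0 0 255;0 0 0 0 0 0 255")

```text
time_s: 38.95
position: [0.4145, -0.2154, 0.0358]
tool_rot: [[0.131, 0.991, 0.002], [0.991, -0.131, -0.002], [-0.001, 0.002, -1.0]]
ft_force: [0.0, 0.7, -0.5]
grip_width: 0.024
gripper_force: 59.3
```

Run:
```python
from h import *
print(toc(env.observe()['position']),yang());im=haspt(-1);s=env.observe();R=np.array(s['tool_rot'])
m=np.zeros((400,640),bool);m[60:385,270:375]=1
q=(pts(im,m)-s['position'])@R
q=q[(abs(q[:,1])<.0128)&(q[:,2]<.006)&(q[:,2]>-.015)]
for x in np.arange(.02,.085,.006):
    e=q[abs(q[:,0]-x)<.003]
    if len(e)>5: print(round(x,3),len(e),'y',np.round(np.percentile(e[:,1],[2,98])*1000,1),'ztop',np.round(np.percentile(e[:,2],[5])*1000,1))
```

```text
[[-0.12178932 -0.26608414  0.0357789 ]] -7.5
lid end y(162): []
lid front x(-101): []
0.02 900 y [-11.5  12.1] ztop [-11.5]
0.026 796 y [-10.6  11.8] ztop [-11.]
0.032 566 y [-7.   8.5] ztop [-11.2]
0.038 580 y [-6.8  8.4] ztop [-11.3]
0.044 602 y [-6.8  8.3] ztop [-11.1]
0.05 625 y [-6.7  8.6] ztop [-11.4]
0.056 640 y [-6.6  8.5] ztop [-11.3]
0.062 675 y [-6.5  8.4] ztop [-10.9]
0.068 547 y [-5.3  7.2] ztop [-10.1]
0.074 154 y [-3.8  5.7] ztop [-8.3]
```

>>> jog_arm(plan="0 0 0 1 -0.05 0.03 255;0 0 0 1 0 0 255;0 0 0 1 0 0 255;0 0 0 0.8 0 0 255;0 0 0 0.6 0 0 255;0 0 0 0.6 0 0 255;0 0 0 0 0 0 255")

```text
time_s: 39.58
position: [0.4199, -0.1639, 0.0345]
tool_rot: [[0.13, 0.992, -0.0], [0.992, -0.13, 0.0], [0.0, -0.0, -1.0]]
ft_force: [0.1, -0.1, -0.4]
grip_width: 0.0244
gripper_force: 59.3
```

>>> jog_arm(plan="0 0 0 0.5 0.06 -0.06 255;0 0 0 0.5 0 0 255;0 0 0 0.5 0 0 255;0 0 0 0.5 0 0 255;0 0 0 0.3 0 0 255;0 0 0 0 0 0 255;0 0 0 0 0 0 255")

```text
time_s: 40.17
position: [0.4235, -0.1423, 0.0351]
tool_rot: [[0.131, 0.991, 0.0], [0.991, -0.131, -0.0], [-0.0, 0.0, -1.0]]
ft_force: [-0.5, -0.4, -1.1]
grip_width: 0.0241
gripper_force: 59.3
```

>>> jog_arm(plan="0 0 0 0.2 0 0 255;0 0 0 0.2 0 0 255;0 0 0 0.2 0 0 255;0 0 0 0.2 0 0 255;0 0 0 0 0 0 255;0 0 0 0 0 0 255")

```text
time_s: 40.67
position: [0.4245, -0.1344, 0.0351]
tool_rot: [[0.131, 0.991, 0.0], [0.991, -0.131, -0.0], [0.0, 0.0, -1.0]]
ft_force: [0.2, -0.2, -0.6]
grip_width: 0.0244
gripper_force: 59.3
```

>>> jog_arm(plan="0 0 0 0.15 0 0 255;0 0 0 0.15 0 0 255;0 0 0 0.15 0 0 255;0 0 0 0 0 0 255;0 0 0 0 0 0 255")

```text
time_s: 41.08
position: [0.4251, -0.1322, 0.0353]
tool_rot: [[0.129, 0.992, -0.0], [0.992, -0.129, -0.004], [-0.004, 0.0, -1.0]]
ft_force: [-5.8, -14.5, -2.0]
grip_width: 0.024
gripper_force: 59.2
```

Contact at about the expected place; one more push to confirm, then release without pulling back.

>>> jog_arm(plan="0 0 0 0.15 0 0 255;0 0 0 0 0 0 255;0 0 0 -0.25 0 0 255;0 0 0 0 0 0 200;0 0 0 0 0 0 120;0 0 0 0 0 0 120;0 0 0 0 0 0 120;0 0 0 0 0 -2 120;0 0 0 0 0 -4 120;0 0 0 0 0 -4 120")

```text
time_s: 41.92
position: [0.4242, -0.1302, 0.1357]
tool_rot: [[0.131, 0.991, -0.003], [0.991, -0.131, 0.002], [0.002, -0.003, -1.0]]
ft_force: [-0.1, -0.5, -1.0]
grip_width: 0.0451
gripper_force: 0.0
```

>>> jog_arm(plan="0 0 0 -3 0 -4 0;0 0 0 -3 0 -2 0;0 0 0 0 0 0 0;0 0 0 0 0 0 0")

```text
time_s: 42.25
position: [0.4178, -0.1862, 0.1891]
tool_rot: [[0.133, 0.991, 0.002], [0.991, -0.133, -0.001], [-0.001, 0.002, -1.0]]
ft_force: [-0.1, -0.1, -0.9]
grip_width: 0.0851
gripper_force: 0.0
```

```bash
cat >> h.py <<'E'
def chk(P,s):
    q=toc(P)
    e=q[(abs(q[:,0]+.122)<.006)&(abs(q[:,1])>.10)&(abs(q[:,1])<.22)&(q[:,1]*s>0)&(q[:,2]>.0)&(q[:,2]<.1)]
    for y in np.arange(.146,.206,.003):
        k=e[abs(abs(e[:,1])-y)<.0015]
        if len(k)>3: print(round(y,3),len(k),np.round(np.percentile(k[:,2],[5,50,97]),4))
E
python3 - <<'E'
from h import *
im=imaging.get_image('wrist');save(im,'w9.png');chk(pts(im),-1);print(toc(env.observe()['position']))
im=imaging.get_image('top');cv2.imwrite('pics/t9.png',cv2.resize(im['pixels'][180:280,220:420,::-1],(800,400),interpolation=2))
q=toc(pts(im));L=q[(abs(q[:,1])<.14)&(abs(q[:,0])<.09)];print(np.median(L[:,2]))
for o in models.outline_of('top','pin_1')[:3]: print(o['confidence'],np.round(o['bbox']))
E
```

```text
0.146 116 [0.046  0.0733 0.0749]
0.149 70 [0.0431 0.046  0.0683]
0.152 64 [0.0549 0.0559 0.0578]
0.155 69 [0.0547 0.0559 0.0576]
0.158 75 [0.0421 0.0449 0.0564]
0.161 64 [0.0425 0.0438 0.0455]
0.164 63 [0.0432 0.0442 0.0452]
0.167 61 [0.0422 0.044  0.045 ]
0.17 62 [0.0424 0.0435 0.0445]
0.173 59 [0.0419 0.0429 0.044 ]
0.176 61 [0.0417 0.0427 0.0441]
0.179 57 [0.041  0.0424 0.0436]
0.182 42 [0.0411 0.042  0.0432]
0.185 56 [0.0406 0.0418 0.043 ]
0.188 56 [0.0402 0.0414 0.0425]
0.191 56 [0.0402 0.0412 0.0421]
0.194 42 [0.0396 0.041  0.0417]
0.197 56 [0.0393 0.0404 0.0415]
0.2 43 [0.0383 0.0394 0.0409]
0.203 13 [0.0364 0.0375 0.0389]
[[-0.12287023 -0.23569276  0.18805419]]
0.07142863026506463
0.63 [252. 242.  38.   9.]
0.54 [360. 256.  26.   9.]
```

View pics/w9.png

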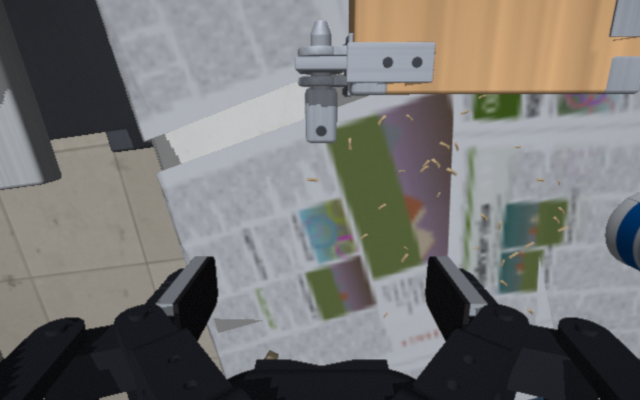

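Run:
```python
from h import *
im=look('side',['pin_1','cup','glue_bottle'],zhi=.3,k=2)
q=toc(pts(im))
for s in(1,-1):
  e=q[(abs(q[:,0]+.124)<.016)&(q[:,1]*s>.15)&(q[:,1]*s<.215)&(q[:,2]>.02)&(q[:,2]<.06)]
  print(s,len(e),np.round(np.percentile(e,[1,50,99],axis=0),4).tolist())
```

```text
side pin_1 0.58 ctr [468.8 219.3] size [61. 25.] long ang 84.6 ztop [0.0397 0.0443] bbox [326. 260.  17.  18.]
side pin_1 0.43 ctr [426.1 -95.3] size [79. 13.] long ang 78.0 ztop [0.0438 0.0481] bbox [371. 216.  11.  12.]
side cup 0.86 ctr [770.9 195. ] size [ 72. 214.] long ang 125.8 ztop [0.0657 0.0908] bbox [229. 244.  29.  40.]
side cup 0.48 ctr [551.3  37.3] size [327. 244.] long ang 82.9 ztop [0.0708 0.0744] bbox [313. 232. 118.  67.]
side glue_bottle 0.84 ctr [ 713.1 -239.6] size [ 82. 388.] long ang 112.8 ztop [0.1078 0.1919] bbox [302. 177.  27.  54.]
1 219 [[-0.1386, 0.1509, 0.0251], [-0.1266, 0.1755, 0.0406], [-0.1097, 0.2005, 0.056]]
-1 19 [[-0.1384, -0.1973, 0.0279], [-0.1343, -0.1844, 0.0376], [-0.1258, -0.1506, 0.0499]]
```

>>> jog_arm(plan="0 0 0 4 0 0 0;0 0 0 4 0 0 0;0 0 0 4 0 0 0;0 0 0 4 0 0 0;0 0 0 4 0 0 0;0 0 0 4 0 0 0;0 0 0 4 0 0 0;0 0 0 4 0 0 0;0 0 0 0 0 0 0;0 0 0 0 0 0 0")

```text
time_s: 43.43
position: [0.4592, 0.1337, 0.1879]
tool_rot: [[0.127, 0.992, -0.001], [0.992, -0.127, -0.0], [-0.0, -0.001, -1.0]]
ft_force: [-0.5, 0.1, -0.9]
grip_width: 0.0852
gripper_force: 0.0
```

Run:
```python
from h import *
im=imaging.get_image('wrist');chk(pts(im),1);ears(pts(im),1)
im=imaging.get_image('top');q=toc(pts(im))
for s in(1,-1):
  e=q[(abs(q[:,0]+.124)<.016)&(q[:,1]*s>.15)&(q[:,1]*s<.22)&(q[:,2]>.02)&(q[:,2]<.06)]
  print(s,len(e),np.round(np.percentile(e,[1,50,99],axis=0),4).tolist())
```

```text
0.146 62 [0.044  0.0546 0.0573]
0.149 63 [0.0551 0.0562 0.0575]
0.152 61 [0.0435 0.0556 0.0572]
0.155 61 [0.0423 0.0441 0.0456]
0.158 64 [0.0429 0.0442 0.0457]
0.161 64 [0.0427 0.0441 0.0452]
0.164 64 [0.0426 0.0437 0.0448]
0.167 64 [0.0423 0.0433 0.0447]
0.17 63 [0.0417 0.0432 0.0444]
0.173 64 [0.0415 0.0428 0.044 ]
0.176 64 [0.0411 0.0422 0.0435]
0.179 64 [0.0408 0.042  0.0434]
0.182 65 [0.0403 0.0418 0.0428]
0.185 70 [0.0407 0.0415 0.043 ]
0.188 69 [0.0399 0.0409 0.0421]
0.191 67 [0.0395 0.0406 0.0419]
0.194 64 [0.0388 0.0399 0.0415]
0.197 48 [0.0354 0.0387 0.0394]
0.203 28 [0.0027 0.0042 0.0055]
 ear z 0.03 15 x [-0.1353 -0.1098] y [0.1314 0.153 ]
 ear z 0.038 120 x [-0.1383 -0.1095] y [0.1315 0.1705]
 ear z 0.046 1138 x [-0.1391 -0.1104] y [0.1116 0.1704]
 ear z 0.055 679 x [-0.1348 -0.1063] y [0.1253 0.1525]
 ear z 0.065 29 x [-0.1388 -0.1064] y [0.1433 0.1434]
 ear z 0.07 426 x [-0.1403 -0.1065] y [0.1345 0.1434]Traceback (most recent call last):
  File "<stdin>", line 6, in <module>
    return _quantile_unchecked(
        a, q, axis, out, overwrite_input, method, keepdims, weights)
    return _ureduce(a,
                    func=_quantile_ureduce_func,
    ...<5 lines>...
                    overwrite_input=overwrite_input,
                    method=method)
    r = func(a, **kwargs)
    result = _quantile(arr,
                       quantiles=q,
    ...<2 lines>...
                       out=out,
                       weights=wgt)
    slices_having_nans = np.isnan(arr[-1, ...])
                                  ~~~^^^^^^^^^
IndexError: index -1 is out of bounds for axis 0 with size 0
```

```bash
python3 -c "
from h import *
print(job.close_job())"
```

```text
the job is handed in; nothing more can be done
None
```

I packed the sanding block and glue stick (the only kit out), shut the lid, locked both hasps with the pins and handed the job in; no verdict came back. By the last camera measurements the left pin's shoulder was about 1 mm and the right's about 2 mm from the ear (limit 6 mm).

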